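# Stack two loaded stacking totes on their base

### The arm

A 6-joint arm with a two-finger parallel gripper is mounted at the origin on the work surface. World frame = base frame: x ahead of the robot, y to its left, z up, the work surface at z = 0. Lengths are in m, angles in rad, forces in N, time in s.
With the tool pointing down it reaches from about 0.35 to 0.875 m from the base axis. Payload 4.2 kg.
Tool frame: the origin (TCP) lies midway between the tips of the shut fingers; the grasp point (between the pads) lies 19 mm behind it; x points along the fingers, y is the direction in which the jaws open and shut, and the axes are right-handed (so a half turn about x gives the same grasp; the last joint's range is limited). The gripper opens to 87 mm and grips with 3 to 60 N. Pads are 19 mm wide; open, the fingers measure 117 mm over their backs; the gripper's body (75 mm by 190 mm) begins 51 mm behind the grasp point.
Start: joints at [1.545, 0.385, 0.008, 0, -1.194, -0.259], TCP at [0.176, 0.6, 0.194] pointing down, gripper open.
Joint ranges: [-3.14, 3.14], [-1.21, 2.06], [-1.07, 1.41], [-3.16, 2.05], [-2.99, -0.16], [-3.1, 3.1]. Speed limits (rad/s): [2.79, 2.79, 3.14, 3.14, 3.14, 3.14].

### API

Orientations are given as a rotation vector (axis times angle).
In Python, from workcell import bot gives the robot as it stands. The module is installed in compiled form; this text tells all that it offers.
- The arm moves only by the tool arm_command, never from a script. Its argument "deltas" is a list that holds one entry, the list of rows, each a list of 6 numbers: the shift along the world's x, y, z in cm, then the turn, a rotation vector about the world's x, y, z in degrees. A call has 1 to 5 rows; each row shifts and turns the commanded pose from where the row before left it; what a row does not reach is not made up. A row lasts 1/12 s, in which the tool goes at most 41.7 mm and 7.16 degrees, less where a joint would pass 70% of its speed; a pose out of reach is approached as far as the arm can. A call is refused whole if a number of a shift passes 4.17 or a number of a turn 7.16, either way. A call with a gripper value outside its range is refused whole. "gripper" is the gripper command: -1 is shut, 1 is fully open, values between are in proportion, set as the call begins (left out, the last holds). The fingers move at their own pace and stop on an object; "force" is the grip in N (left out, the last holds). Time passes only in rows, so rows that do not move let the fingers close. It gives the time, the measured TCP pose, the force and the opening at its end, in the units of the state.
- bot.read_state(): the state, without advancing time (a new reading comes with each control period).
- bot.read_camera(name): name is "side" or "top"; returns the picture (480x640x3 uint8, blue, green, red); there is no depth.
- bot.camera_model(name): a dict with "intrinsics" (3x3 intrinsics, pixels), "dist_coeffs" ([k1, k2, p1, p2, k3] as OpenCV has them; the pictures are not rectified), "world_from_camera" (4x4, takes a point from camera to world coordinates). Camera axes: x right, y down, z forward; pixel columns grow to the right and rows downward; lengths in m; the calibration is good to about 2 mm. A picture is of the moment at which its call begins. camera_model takes no time and is no camera call.
- bot.finish_job(): hands the job in, once; it reports no verdict.
The state is a dict: "time": time; "joints": joint angles; "joint_velocities": joint speeds; "joint_torque": joint torques, N m; "tcp_pos": TCP position; "tcp_rot": TCP orientation; "contact_force": force on the tool from outside, world axes, zero at the start; "moment": the same for the moment, N m; "width": finger opening in m.
Only numpy, scipy, OpenCV 4.12 (cv2) and the standard library are available. Lean on these libraries where they do the work, as an engineer would, in place of code of your own. Each camera call takes 0.05 s, during which the arm holds its last target.

### The job

Make up the order on the wooden stacking base, in this order: seat the deep tote in the base, set the square-cornered power unit upright in it, stack the shallow tote squarely on the deep one, and last set the round sensor upright in the shallow tote. Every tote must be fully home in what is below it and everything let go and at rest. Leave the tape roll, the carton and the scanner where they are.

Things in the scene. Friction and masses are not known exactly. Their poses are not given: they have to be found in the camera images.
- base: Stacking base: low framed plywood board fixed to the bench, 178 (x) by 94 (y), 14 mm high, with a recess 142 by 58, 10 mm deep, in its middle. Origin: centre of its underside; x along its length. A tote's foot drops into the recess with 6 mm play each side; the tote's body then rests on the frame, its origin 6 mm above the base's.
- deep_tote: Deep tote: black open box, grey patches in its ends, 150 (x) by 66 (y), 72 mm high, 260 g. Origin: centre of underside; x along its length. Inset foot 130 by 46, 8 mm high; above it upright 4 mm walls; inner floor 12 mm above origin, inside 142 by 58. Grip across 66. A tote on top drops its foot into the opening, 6 mm play each side, its origin then 64 mm above this one. Either way round will do.
- shallow_tote: Shallow tote: black open box, outline and foot as the deep tote (150 by 66; foot 130 by 46, 8 mm high; walls 4 mm; inner floor 12 mm above origin, inside 142 by 58), but only 40 mm high, with grey cross lines on its floor and no grey end patches, 180 g. Origin: centre of underside; x along its length. Grip across 66. Either way round will do.
- power_unit: Power unit: off-white rectangular block with a row of grey vents on top, 48 (x) by 40 (y), 36 mm high, 160 g. Origin: centre of underside, z up. In a tote there is room for fingers only towards the tote's two ends: grip it across its 48 mm length and set that along the tote's length.
- sensor: Sensor: loose off-white round puck with a slightly domed top and a black dot in the middle, 42 mm in diameter, straight sides to 28 mm, 34 mm high, 100 g. Origin: centre of its underside; z up. In a tote, room for fingers only towards the tote's two ends.
- tape_roll: Roll of brown tape lying flat, 90 mm across, hole 72 mm, 40 mm high; origin: centre of its underside. Not part of the job.
- carton: Closed cardboard carton 70 mm (x) by 100 mm (y), 60 mm high; origin: centre of its underside. Not part of the job.
- scanner: Grey hand scanner lying flat, about 140 mm (x) by 60 mm (y), 30 mm high; origin on its underside near the middle. Not part of the job.
Things that resemble listed ones, but are neither listed nor needed, are in the scene too. What is shaped like the sensor but turquoise is not meant.

How it is judged:
On the way, in this order (a step that is already met when the one before it is completed fails the run):
1. the deep tote is seated in the base and let go (horizontal distance between deep_tote and base below 0.01 m and z of deep_tote in the frame of base between 0.002 and 0.009 m and angle between the x axis of deep_tote and the x axis of base, either way round below 0.13 rad and angle between deep_tote's own z axis and vertical below 0.06 rad and contact force between deep_tote and the fingers below 0.05 N), for 0.2 s.
2. the power unit stands in the deep tote and is let go (horizontal distance between deep_tote and base below 0.01 m and z of deep_tote in the frame of base between 0.002 and 0.009 m and angle between the x axis of deep_tote and the x axis of base, either way round below 0.13 rad and angle between deep_tote's own z axis and vertical below 0.06 rad and x of power_unit in the frame of deep_tote between -0.06 and 0.06 m and y of power_unit in the frame of deep_tote between -0.02 and 0.02 m and z of power_unit in the frame of deep_tote between 0.008 and 0.016 m and angle between power_unit's own z axis and vertical below 0.15 rad and contact force between power_unit and the fingers below 0.05 N), for 0.2 s.
3. the shallow tote is seated on the deep tote and let go (horizontal distance between deep_tote and base below 0.01 m and z of deep_tote in the frame of base between 0.002 and 0.009 m and angle between the x axis of deep_tote and the x axis of base, either way round below 0.13 rad and angle between each of deep_tote, shallow_tote's own z axis and vertical below 0.06 rad and x of power_unit in the frame of deep_tote between -0.06 and 0.06 m and y of power_unit in the frame of deep_tote between -0.02 and 0.02 m and z of power_unit in the frame of deep_tote between 0.008 and 0.016 m and angle between power_unit's own z axis and vertical below 0.15 rad and horizontal distance between shallow_tote and deep_tote below 0.01 m and z of shallow_tote in the frame of deep_tote between 0.06 and 0.067 m and angle between the x axis of shallow_tote and the x axis of deep_tote, either way round below 0.13 rad and contact force between shallow_tote and the fingers below 0.05 N), for 0.2 s.
4. the sensor stands in the shallow tote and is let go (horizontal distance between deep_tote and base below 0.01 m and z of deep_tote in the frame of base between 0.002 and 0.009 m and angle between the x axis of deep_tote and the x axis of base, either way round below 0.13 rad and angle between each of deep_tote, shallow_tote's own z axis and vertical below 0.06 rad and x of power_unit in the frame of deep_tote between -0.06 and 0.06 m and y of power_unit in the frame of deep_tote between -0.02 and 0.02 m and z of power_unit in the frame of deep_tote between 0.008 and 0.016 m and angle between each of power_unit, sensor's own z axis and vertical below 0.15 rad and horizontal distance between shallow_tote and deep_tote below 0.01 m and z of shallow_tote in the frame of deep_tote between 0.06 and 0.067 m and angle between the x axis of shallow_tote and the x axis of deep_tote, either way round below 0.13 rad and x of sensor in the frame of shallow_tote between -0.06 and 0.06 m and y of sensor in the frame of shallow_tote between -0.02 and 0.02 m and z of sensor in the frame of shallow_tote between 0.008 and 0.016 m and contact force between sensor and the fingers below 0.05 N), for 0.2 s.
At the end, for the whole second after the job is handed in: Totes seated: centres within 10 mm of what is below, deep 2-9 mm above base, shallow 60-67 mm above deep, aligned within 0.13 rad, upright within 0.06. Power unit on the deep tote's floor, sensor on the shallow's, upright within 0.15 rad. All released, at rest (horizontal distance between deep_tote and base below 0.01 m and z of deep_tote in the frame of base between 0.002 and 0.009 m and angle between the x axis of deep_tote and the x axis of base, either way round below 0.13 rad and angle between each of deep_tote, shallow_tote's own z axis and vertical below 0.06 rad and x of power_unit in the frame of deep_tote between -0.06 and 0.06 m and y of power_unit in the frame of deep_tote between -0.02 and 0.02 m and z of power_unit in the frame of deep_tote between 0.008 and 0.016 m and angle between each of power_unit, sensor's own z axis and vertical below 0.15 rad and horizontal distance between shallow_tote and deep_tote below 0.01 m and z of shallow_tote in the frame of deep_tote between 0.06 and 0.067 m and angle between the x axis of shallow_tote and the x axis of deep_tote, either way round below 0.13 rad and x of sensor in the frame of shallow_tote between -0.06 and 0.06 m and y of sensor in the frame of shallow_tote between -0.02 and 0.02 m and z of sensor in the frame of shallow_tote between 0.008 and 0.016 m and linear speed of each of deep_tote, shallow_tote, power_unit, sensor below 0.02 m/s and angular speed of each of deep_tote, shallow_tote, power_unit, sensor below 0.2 rad/s); the robot touches nothing.
It fails at once if a bystander (tape roll, carton or scanner) was shifted more than 30 mm (distance of any of tape_roll, carton, scanner from where it was at the start of the episode above 0.03 m).
It also fails if it takes over 122 s, if anything falls off the work surface, if the arm or the gripper's body presses on something with over 40 N, if the wrist force passes 120 N, or if a joint passes its speed limit or range.

## Working session

There is one attempt and no reset: what is moved stays moved. The work goes in short steps, Python scripts to look and compute and a tool call to move; the robot and the scene stay as the last step left them, time stands still between calls to the robot, and variables do not carry over. Pictures are saved under pics/ and viewed, and the job is handed in when it is done.

Besides the shell and the picture viewer there is one more tool, called after ">>>" as a command line: name --argument value ..., lists and objects as JSON in quotes. arm_command: Moves the arm, as the interface text tells. Its arguments: {"type":"object","properties":{"deltas":{"type":"array"},"gripper":{"type":"number"},"force":{"type":"number"}},"required":["deltas"]}

```bash
mkdir -p pics
cat > h.py <<'E'
import numpy as np, cv2
from workcell import bot
def cam(n):
    m=bot.camera_model(n); return np.array(m["intrinsics"],float),np.array(m["dist_coeffs"],float),np.array(m["world_from_camera"],float)
def ray(n,px):
    K,D,T=cam(n)
    p=cv2.undistortPoints(np.array(px,float).reshape(-1,1,2),K,D).reshape(-1,2)
    d=np.c_[p,np.ones(len(p))]@T[:3,:3].T
    return T[:3,3],d
def onplane(n,px,z):
    o,d=ray(n,px); return o+d*((z-o[2])/d[:,2])[:,None]
def proj(n,P):
    K,D,T=cam(n); Ti=np.linalg.inv(T)
    r,_=cv2.Rodrigues(Ti[:3,:3]); q,_=cv2.projectPoints(np.array(P,float).reshape(-1,1,3),r,Ti[:3,3],K,D); return q.reshape(-1,2)
E
python3 - <<'E'
from h import *
for n in("top","side"):
    im=bot.read_camera(n); cv2.imwrite(f"pics/{n}0.png",im); K,D,T=cam(n); print(n,K.round(1).tolist(),D,T.round(3).tolist())
print(bot.read_state())
E
```

```text
top [[572.2, 0.0, 332.1], [0.0, 572.2, 231.8], [0.0, 0.0, 1.0]] [-0.16331653  0.          0.          0.          0.        ] [[-0.016, -0.985, 0.171, 0.376], [-1.0, 0.016, 0.0, 0.042], [-0.003, -0.171, -0.985, 1.4], [0.0, 0.0, 0.0, 1.0]]
side [[472.4, 0.0, 315.8], [0.0, 472.4, 237.2], [0.0, 0.0, 1.0]] [-0.12093083  0.          0.          0.          0.        ] [[-0.965, -0.188, 0.182, 0.412], [-0.262, 0.707, -0.656, 0.707], [-0.005, -0.681, -0.732, 0.772], [0.0, 0.0, 0.0, 1.0]]
{'time': 0.1, 'joints': array([ 1.54459653e+00,  3.85508425e-01,  6.78718720e-03, -4.14247045e-04,
       -1.19400890e+00, -2.58616464e-01]), 'joint_velocities': array([-0.00047603, -0.00077492,  0.00290991,  0.00313745,  0.00024583,
       -0.00124457]), 'joint_torque': array([-5.83338278e-04, -3.91692317e+01,  1.87934232e+01,  4.23186064e+00,
        1.34320400e-02, -7.56366694e-05]), 'tcp_pos': array([0.17543002, 0.59926755, 0.19296443]), 'tcp_rot': array([-2.06925427,  0.29892647,  2.06958505]), 'contact_force': array([-0.10930719, -0.02640225,  0.76052678]), 'moment': array([ 0.04010594,  0.04902715, -0.02704085]), 'width': 0.08693642389785955}
```

View pics/top0.png

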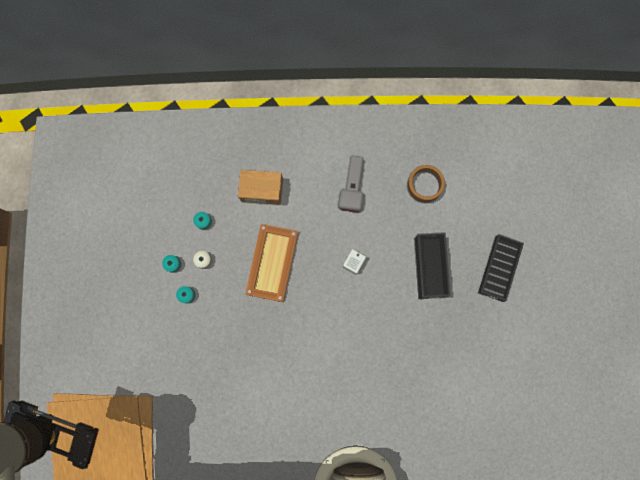

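View pics/side0.png

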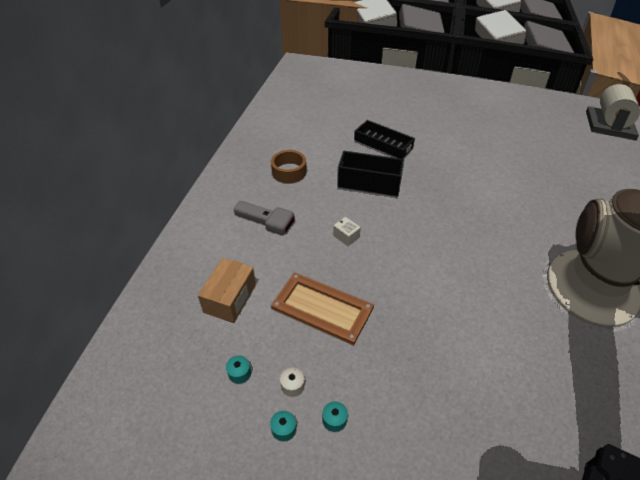

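The top view shows the base at (272,263), two black boxes at (433,266) and (501,268), an off-white block at (354,261), an off-white puck at (202,260), and turquoise pucks at (203,220), (171,264) and (185,295).

Possible mix-ups:
- **Deep or shallow tote:** (433,266) is tall and plain. (501,268) has cross lines, so it is the shallow one.
- **Sensor:** the off-white puck at (202,260), as the three turquoise ones are ruled out.
- **Power unit:** only (354,261) matches on the bench; the white items in the racks at the back of the side view are off it.

I'll check these choices in a close crop.

Run:
```python
from h import *
t=cv2.imread("pics/top0.png"); s=cv2.imread("pics/side0.png")
a=cv2.resize(t[225:310,330:530],None,fx=4,fy=4,interpolation=cv2.INTER_CUBIC)
b=cv2.resize(s[110:250,325:425],(400,260*1),interpolation=cv2.INTER_CUBIC)
c=cv2.resize(t[205:305,155:305],(400,260),interpolation=cv2.INTER_CUBIC)
im=np.vstack([a,np.hstack([b,c])]);im=np.clip(im.astype(float)*1.3,0,255).astype(np.uint8)
cv2.imwrite("pics/crop0.png",im);print(im.shape)
hsv=cv2.cvtColor(t,cv2.COLOR_BGR2HSV)
for (x,y) in [(433,266),(418,240),(501,268),(354,261),(196,260),(272,263),(255,240)]: print((x,y),hsv[y,x],t[y,x])
```

```text
(600, 800, 3)
(433, 266) [15  9 55] [53 54 55]
(418, 240) [42 19 66] [61 66 64]
(501, 268) [45 17 91] [85 91 88]
(354, 261) [ 43  10 185] [178 185 182]
(196, 260) [ 40  25 223] [201 223 216]
(272, 263) [ 20 117 218] [118 185 218]
(255, 240) [ 45  10 161] [155 161 158]
```

View pics/crop0.png

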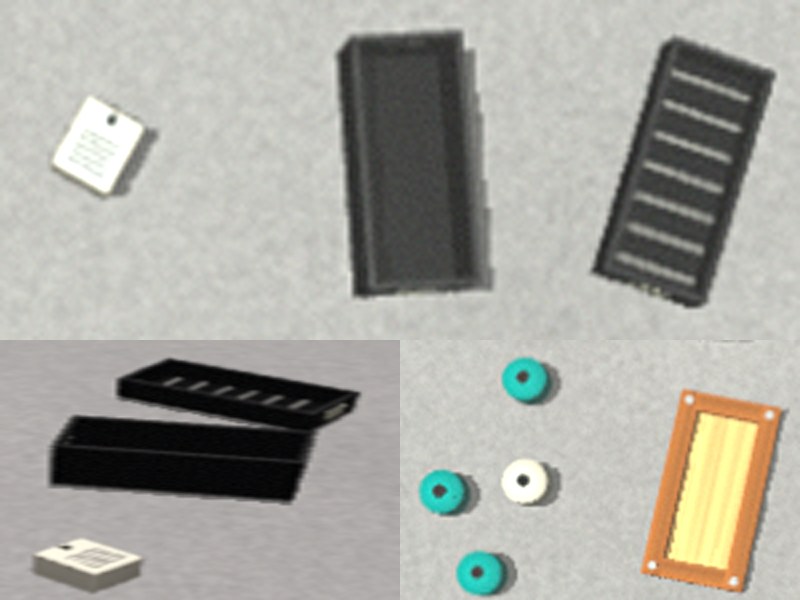

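The crop shows the deep tote as the tall plain box and the shallow tote as the low box with floor lines. The power unit has vents and the sensor is the off-white puck with a black dot, so the choices hold. I'll measure from enlarged crops.

Run:
```python
from h import *
t=cv2.imread("pics/top0.png")
def crop(x,y,w,h):
    f=6;c=cv2.resize(t[y:y+h,x:x+w],None,fx=f,fy=f,interpolation=cv2.INTER_CUBIC)
    c=np.clip(c.astype(float)*1.6,0,255).astype(np.uint8)
    for i in range(0,w,10):
        cv2.line(c,(i*f,0),(i*f,6),(0,0,255),1);cv2.putText(c,str(x+i),(i*f,16),0,.35,(0,0,255),1)
    for j in range(0,h,10):
        cv2.line(c,(0,j*f),(6,j*f),(0,0,255),1);cv2.putText(c,str(y+j),(8,j*f+4),0,.35,(0,0,255),1)
    return c
cv2.imwrite("pics/c1.png",crop(405,222,130,90))
# masks
hsv=cv2.cvtColor(t,cv2.COLOR_BGR2HSV)
def big(m,x,y,w,h):
    k=np.zeros_like(m);k[y:y+h,x:x+w]=m[y:y+h,x:x+w]
    cs,_=cv2.findContours(k,cv2.RETR_EXTERNAL,cv2.CHAIN_APPROX_NONE);return max(cs,key=cv2.contourArea)
# base
m=((hsv[...,0]<25)&(hsv[...,1]>90)).astype(np.uint8)*255
c=big(m,235,215,75,95);r=cv2.minAreaRect(c);print("base",r)
P=onplane("top",cv2.boxPoints(r),0.014);print(P.round(4).tolist(),P.mean(0))
e=P-np.roll(P,1,0);print(np.linalg.norm(e,axis=1),np.degrees(np.arctan2(e[:,1],e[:,0])))
ap=cv2.approxPolyDP(cv2.convexHull(c),4,True).reshape(-1,2);print(ap.tolist());
# power
m=((hsv[...,2]>165)&(hsv[...,1]<60)).astype(np.uint8)*255
for nm,b in (("pu",(335,240,40,40)),("sens",(185,245,35,35))):
    c=big(m,*b);print(nm,cv2.contourArea(c),cv2.minAreaRect(c),cv2.minEnclosingCircle(c))
g=cv2.cvtColor(t,cv2.COLOR_BGR2GRAY)
print(g[255:266:2,335:375])
```

```text
base ((271.28778076171875, 262.490234375), (38.76288604736328, 72.63675689697266), 12.094757080078125)
[[0.4664, 0.2577, 0.014], [0.6413, 0.2212, 0.014], [0.6193, 0.1274, 0.014], [0.4457, 0.1654, 0.014]] [0.54319114 0.19289776 0.014     ]
[0.0945781  0.17863066 0.09632395 0.17775932] [  77.34249837  -11.79469465 -103.16525884  167.64799564]
[[261, 224], [297, 231], [282, 301], [245, 294]]
pu 289.5 ((353.9154357910156, 260.5231018066406), (16.744688034057617, 19.349416732788086), 29.744882583618164) ((354.0, 260.5), 11.884963989257812)
sens 205.5 ((200.85000610351562, 258.5500183105469), (16.127614974975586, 16.443843841552734), 71.56504821777344) ((200.60000610351562, 258.55999755859375), 8.747300148010254)
[[153 150 150 154 149 155 157 155 150 151 154 154 157 184 219 223 220 221
  221 222 223 183  82 107 189 227 224 208 182 154 142 151 152 155 155 159
  157 159 155 158]
 [155 158 159 156 156 156 153 154 155 157 152 140 170 220 223 210 188 195
  210 220 222 224 219 216 222 222 223 223 224 221 173 108 116 118 135 153
  159 159 156 153]
 [157 156 155 151 152 152 156 160 159 155 157 188 224 224 213 181 186 195
  189 184 179 194 214 219 222 220 219 223 220 178 103  91  92  99 128 162
  159 156 156 155]
 [158 159 154 155 154 152 153 158 155 166 200 224 222 203 183 177 190 198
  189 183 192 199 197 188 189 206 224 219 167  98  97  97 120 152 162 162
  160 155 156 153]
 [157 159 156 156 155 152 150 141 155 205 224 219 206 194 183 192 199 197
  185 182 193 196 182 185 207 226 215 162  93  91  97 119 148 162 161 159
  152 153 151 150]
 [152 151 150 150 151 154 152 146 178 222 227 218 196 186 185 197 195 186
  181 187 192 195 200 216 226 207 145  92  90  94 115 144 155 160 159 156
  151 149 149 155]]
```

View pics/c1.png

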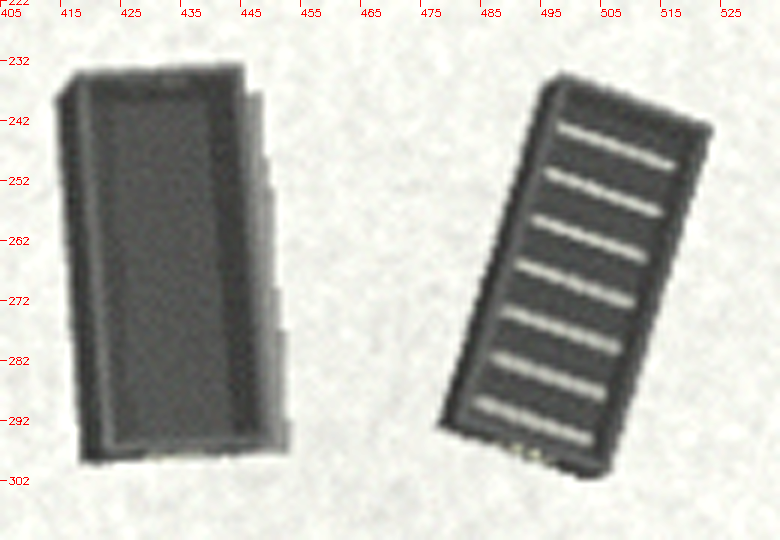

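Run:
```python
from h import *
def rep(nm,c,z,f=6,ox=405,oy=222):
    p=(np.array(c,float)+.5)/f-.5+[ox,oy]
    P=onplane("top",p,z);e=np.roll(P,-1,0)-P
    print(nm,P.mean(0).round(4),P.round(3)[:,:2].tolist(),np.linalg.norm(e,axis=1).round(4),np.degrees(np.arctan2(e[:,1],e[:,0])).round(1))
rep("deep",[(82,72),(243,65),(265,452),(103,456)],.072)
rep("shallow",[(562,73),(712,128),(607,472),(459,425)],.04)
print("pu top all", onplane("top",[(353.9,260.5)],.036), "sens", onplane("top",[(200.6,258.6)],.03))
# side
s=cv2.imread("pics/side0.png");hsv=cv2.cvtColor(s,cv2.COLOR_BGR2HSV)
def crop(t,x,y,w,h,f=6,g=1.6):
    c=cv2.resize(t[y:y+h,x:x+w],None,fx=f,fy=f,interpolation=cv2.INTER_CUBIC)
    c=np.clip(c.astype(float)*g,0,255).astype(np.uint8)
    for i in range(0,w,10):
        cv2.line(c,(i*f,0),(i*f,6),(0,0,255),1);cv2.putText(c,str(x+i),(i*f,16),0,.35,(0,0,255),1)
    for j in range(0,h,10):
        cv2.line(c,(0,j*f),(6,j*f),(0,0,255),1);cv2.putText(c,str(y+j),(8,j*f+4),0,.35,(0,0,255),1)
    return c
t=cv2.imread("pics/top0.png")
cv2.imwrite("pics/c2.png",np.hstack([crop(t,335,240,40,40,10,1.1),crop(s,328,210,40,40,10,1.3)]))
cv2.imwrite("pics/c3.png",crop(s,330,115,100,85,7,3))
```

```text
deep [ 0.5234 -0.1934  0.072 ] [[0.598, -0.16], [0.6, -0.225], [0.448, -0.226], [0.448, -0.163]] [0.0642 0.1525 0.0635 0.1509] [ -88.4 -179.4   90.1    0.9]
shallow [ 0.518  -0.3676  0.04  ] [[0.6, -0.363], [0.576, -0.424], [0.438, -0.372], [0.458, -0.312]] [0.0661 0.1482 0.0632 0.1507] [-111.1  159.1   71.1  -19.7]
pu top all [[ 0.54148548 -0.0081002   0.036     ]] sens [[0.55233866 0.36425751 0.03      ]]
```

View pics/c2.png

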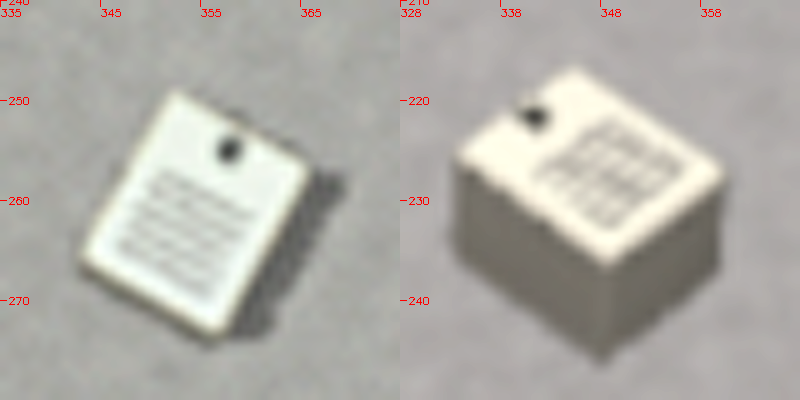

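View pics/c3.png

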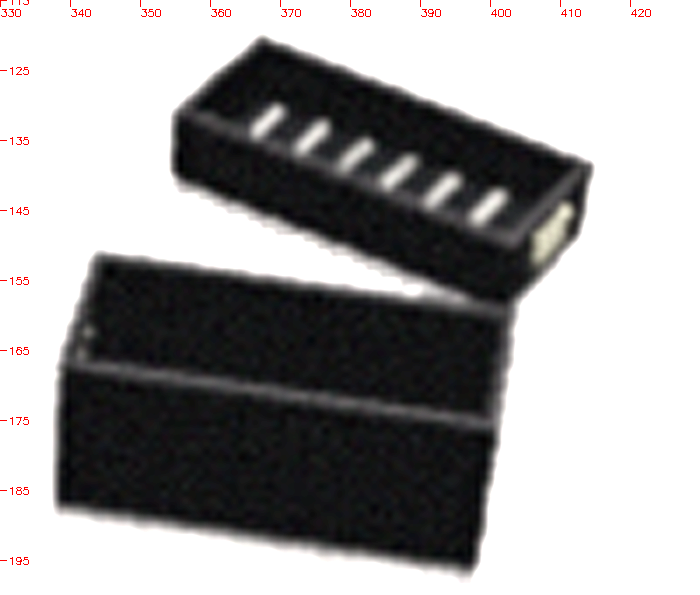

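Run:
```python
from h import *
def rep(nm,v,c,z,f,ox,oy):
    p=(np.array(c,float)+.5)/f-.5+[ox,oy]
    P=onplane(v,p,z);e=np.roll(P,-1,0)-P
    print(nm,P.mean(0).round(4),np.linalg.norm(e,axis=1).round(4),np.degrees(np.arctan2(e[:,1],e[:,0])).round(1))
rep("deep","side",[(97,253),(62,365),(493,424),(511,306)],.072,7,330,115)
rep("shal","side",[(262,38),(178,112),(512,243),(592,165)],.04,7,330,115)
rep("pu","top",[(177,90),(310,167),(218,330),(85,257)],.036,10,335,240)
rep("pu","side",[(174,67),(328,172),(205,262),(55,158)],.036,10,328,210)
s=cv2.imread("pics/side0.png");hsv=cv2.cvtColor(s,cv2.COLOR_BGR2HSV)
m=((hsv[...,0]<25)&(hsv[...,1]>90)).astype(np.uint8)*255; m[:,:265]=0;m[:270]=0
c=max(cv2.findContours(m,0,1)[0],key=cv2.contourArea);print(cv2.approxPolyDP(cv2.convexHull(c),3,True).reshape(-1,2).tolist())
t=cv2.imread("pics/top0.png")
def crop(t,x,y,w,h,f=6,g=1.6):
    c=cv2.resize(t[y:y+h,x:x+w],None,fx=f,fy=f,interpolation=cv2.INTER_CUBIC)
    c=np.clip(c.astype(float)*g,0,255).astype(np.uint8)
    for i in range(0,w,10):
        cv2.line(c,(i*f,0),(i*f,6),(0,0,255),1);cv2.putText(c,str(x+i),(i*f,16),0,.35,(0,0,255),1)
    for j in range(0,h,10):
        cv2.line(c,(0,j*f),(6,j*f),(0,0,255),1);cv2.putText(c,str(y+j),(8,j*f+4),0,.35,(0,0,255),1)
    return c
a=crop(t,240,218,65,90,6,.9);b=crop(s,265,268,115,80,6,1.1)
b=cv2.copyMakeBorder(b,0,60,0,0,0) 
cv2.imwrite("pics/c4.png",np.hstack([a])); cv2.imwrite("pics/c5.png",b)
b=crop(t,160,205,60,100,6,1.0);cv2.imwrite("pics/c6.png",b)
```

```text
deep [ 0.5233 -0.1903  0.072 ] [0.0643 0.1453 0.0653 0.145 ] [  92.3 -177.2  -87.5    3.2]
shal [ 0.516  -0.3617  0.04  ] [0.0633 0.1454 0.0622 0.1471] [  69.9  159.9 -111.6  -20.6]
pu [ 0.5412 -0.0091  0.036 ] [0.037  0.0452 0.0363 0.0461] [-121.3  149.4   60.1  -29.8]
pu [ 0.5395 -0.0033  0.036 ] [0.0458 0.0387 0.0442 0.0391] [ 149.7   58.8  -29.8 -118.8]
[[294, 273], [373, 304], [353, 344], [272, 308]]
```

View pics/c4.png

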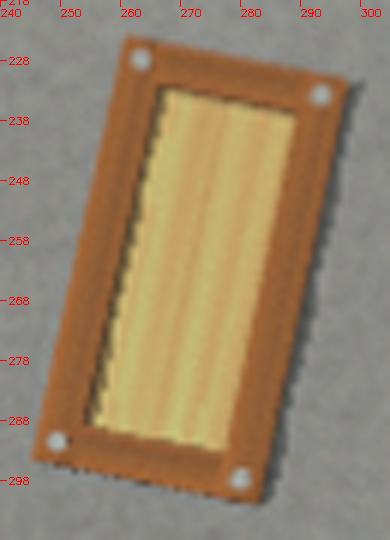

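View pics/c5.png

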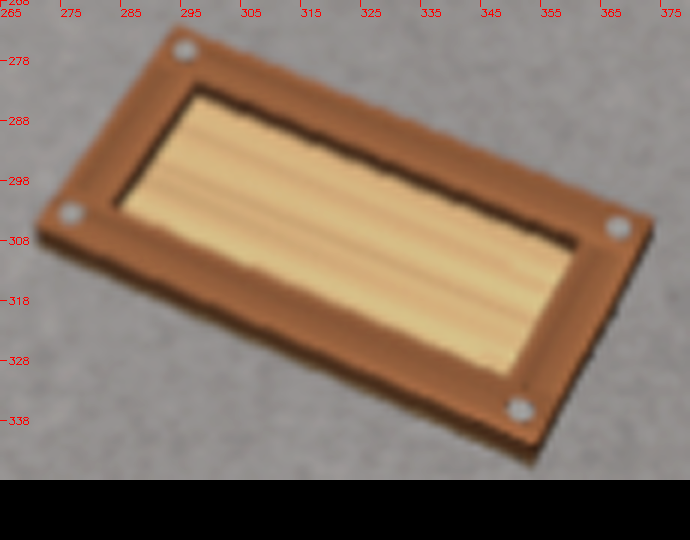

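View pics/c6.png

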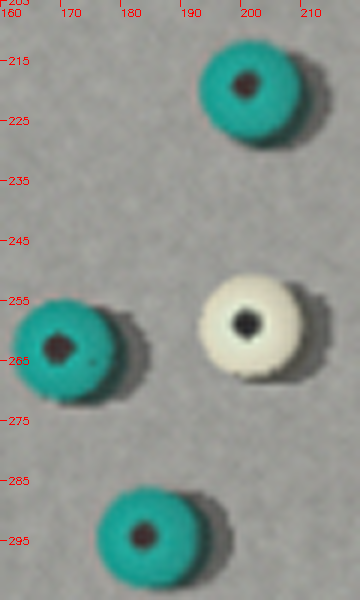

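Run:
```python
from h import *
def rep(nm,v,c,z,f,ox,oy):
    p=(np.array(c,float)+.5)/f-.5+[ox,oy]
    P=onplane(v,p,z);e=np.roll(P,-1,0)-P
    print(nm,v,P.mean(0).round(4),np.linalg.norm(e,axis=1).round(4),np.degrees(np.arctan2(e[:,1],e[:,0])).round(1))
rep("base","top",[(128,37),(347,78),(262,502),(34,458)],.014,6,240,218)
rep("screws","top",[(141,59),(320,95),(240,479),(57,442)],.014,6,240,218)
rep("base","side",[(180,28),(653,220),(535,445),(38,232)],.014,6,265,268)
rep("screws","side",[(185,50),(618,228),(520,410),(71,213)],.014,6,265,268)
for nm,q in dict(s=(247,323),t1=(245,84),t2=(59,347),t3=(143,537)).items(): print(nm,onplane("top",[((q[0]+.5)/6-.5+160,(q[1]+.5)/6-.5+205)],.034).round(4))
s=cv2.imread("pics/side0.png")
print(onplane("side",[(291.5,377.5)],.034))
cv2.imwrite("pics/c7.png",cv2.resize(s[355:440,220:355],None,fx=5,fy=5,interpolation=cv2.INTER_CUBIC))
```

```text
base top [0.5434 0.1919 0.014 ] [0.0922 0.1765 0.0944 0.1767] [-101.7  168.4   78.5  -12.3]
screws top [0.5433 0.1932 0.014 ] [0.0755 0.1601 0.076  0.1606] [-102.4  168.    78.   -12.1]
base side [0.5415 0.1971 0.014 ] [0.1751 0.0932 0.1752 0.0948] [ 167.9   78.   -11.6 -102.1]
screws side [0.5428 0.1956 0.014 ] [0.16   0.076  0.1603 0.0758] [ 167.7   77.8  -12.4 -102.4]
s [[0.5523 0.363  0.034 ]]
t1 [[0.6509 0.366  0.034 ]]
t2 [[0.5434 0.4407 0.034 ]]
t3 [[0.4661 0.4041 0.034 ]]
[[0.5508418  0.36735875 0.034     ]]
```

View pics/c7.png

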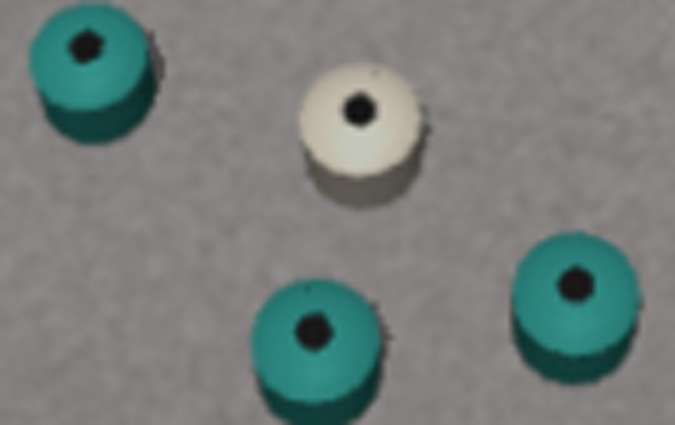

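```bash
cat > st.py <<'E'
from h import *
from scipy.spatial.transform import Rotation as R
def st():
    s=bot.read_state();M=R.from_rotvec(s["tcp_rot"]).as_matrix()
    print("t %.2f"%s["time"],"tcp",s["tcp_pos"].round(4),"fing",M[:,0].round(3),"jaw",M[:,1].round(3),"yaw %.2f"%np.degrees(np.arctan2(M[1,1],M[0,1])),"w %.4f"%s["width"],"F",s["contact_force"].round(1),"q",s["joints"].round(2))
if __name__=="__main__": st()
E
python3 st.py
```

```text
t 0.10 tcp [0.1754 0.5993 0.193 ] fing [-0.    -0.002 -1.   ] jaw [-0.281 -0.96   0.002] yaw -106.33 w 0.0869 F [-0.1 -0.   0.8] q [ 1.54  0.39  0.01 -0.   -1.19 -0.26]
```

Positions from the two views agree within 2–6 mm, and the measured sizes match those given. Starting on the deep tote.

>>> arm_command --deltas '[[[2.4,-3.0,0,0,0,6],[2.4,-3.0,0,0,0,6],[2.4,-3.0,0,0,0,6],[2.4,-3.0,0,0,0,0],[2.4,-3.0,0,0,0,0]]]' --gripper 1 --force 25

```text
time: 0.52
tcp_pos: [0.2961, 0.448, 0.1935]
tcp_rot: [2.205, 0.032, -2.206]
contact_force: [1.6, -0.2, -0.5]
width: 0.0871
```

>>> arm_command --deltas '[[[2.4,-3.0,0,0,0,0],[2.4,-3.0,0,0,0,0],[2.4,-3.0,0,0,0,0],[2.4,-3.0,0,0,0,0],[2.4,-3.0,0,0,0,0]]]'

```text
time: 0.93
tcp_pos: [0.4161, 0.2979, 0.1938]
tcp_rot: [2.206, 0.032, -2.207]
contact_force: [-0.0, 1.5, -0.4]
width: 0.0866
```

>>> arm_command --deltas '[[[0.8,-3.8,0,0,0,0],[0.8,-3.8,0,0,0,0],[0.8,-3.8,0,0,0,0],[0.8,-3.8,0,0,0,0],[0.8,-3.8,0,0,0,0]]]'

```text
time: 1.35
tcp_pos: [0.4552, 0.1079, 0.1938]
tcp_rot: [2.206, 0.033, -2.207]
contact_force: [1.3, 0.5, 0.3]
width: 0.0872
```

>>> arm_command --deltas '[[[0.8,-3.8,0,0,0,0],[0.8,-3.8,0,0,0,0],[0.8,-3.8,0,0,0,0],[0.8,-3.8,0,0,0,0],[0,0,0,0,0,0]]]'

```text
time: 1.77
tcp_pos: [0.4876, -0.0473, 0.1934]
tcp_rot: [2.208, 0.023, -2.211]
contact_force: [0.6, -0.0, -0.1]
width: 0.0867
```

>>> arm_command --deltas '[[[0.9,-3.6,-1.5,0,0,0],[0.9,-3.6,-1.5,0,0,0],[0.9,-3.6,-1.5,0,0,0],[0.8,-3.6,-1.5,0,0,0],[0,0,0,0,0,0]]]'

```text
time: 2.18
tcp_pos: [0.521, -0.1903, 0.1297]
tcp_rot: [2.202, 0.026, -2.218]
contact_force: [0.1, 0.6, 0.2]
width: 0.087
```

```bash
cat > look.py <<'E'
import sys
from st import *
# usage: look.py name view x y w h f
def look(nm,v,x,y,w,h,f,mark=True,g=1.3):
    im=bot.read_camera(v);cv2.imwrite(f"pics/{nm}_full.png",im)
    c=cv2.resize(im[y:y+h,x:x+w],None,fx=f,fy=f,interpolation=cv2.INTER_CUBIC)
    c=np.clip(c.astype(float)*g,0,255).astype(np.uint8)
    for i in range(0,w,10):
        cv2.line(c,(i*f,0),(i*f,6),(0,0,255),1);cv2.putText(c,str(x+i),(i*f,16),0,.35,(0,0,255),1)
    for j in range(0,h,10):
        cv2.line(c,(0,j*f),(6,j*f),(0,0,255),1);cv2.putText(c,str(y+j),(8,j*f+4),0,.35,(0,0,255),1)
    if mark:
        s=bot.read_state();p=s["tcp_pos"];M=R.from_rotvec(s["tcp_rot"]).as_matrix()
        for q in (p,p+M[:,1]*s["width"]/2,p-M[:,1]*s["width"]/2):
            u=((proj(v,q)[0]-[x,y]+.5)*f-.5).astype(int);cv2.drawMarker(c,tuple(int(k) for k in u),(0,255,255),cv2.MARKER_CROSS,12,1)
    cv2.imwrite(f"pics/{nm}.png",c)
if __name__=="__main__":
    a=sys.argv; look(a[1],a[2],*map(int,a[3:8]),g=float(a[8]) if len(a)>8 else 1.3); st()
E
python3 look.py d1s side 300 90 140 110 5 2.5; python3 look.py d1t top 380 200 120 120 5 1.6
```

```text
t 2.23 tcp [ 0.5211 -0.1885  0.131 ] fing [-0.006  0.001 -1.   ] jaw [ 0.024 -1.    -0.001] yaw -88.60 w 0.0870 F [0.3 0.6 0.4] q [-0.05  0.32 -0.25 -0.   -1.    1.65]
t 2.28 tcp [ 0.5217 -0.1872  0.1323] fing [-0.003  0.    -1.   ] jaw [ 0.026 -1.    -0.001] yaw -88.48 w 0.0870 F [0.4 0.4 0.6] q [-0.05  0.32 -0.25 -0.   -1.    1.65]
```

View pics/d1s.png

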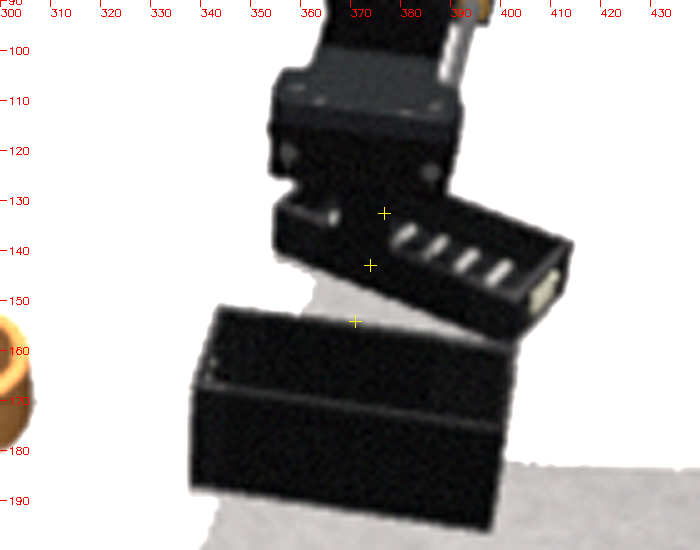

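View pics/d1t.png

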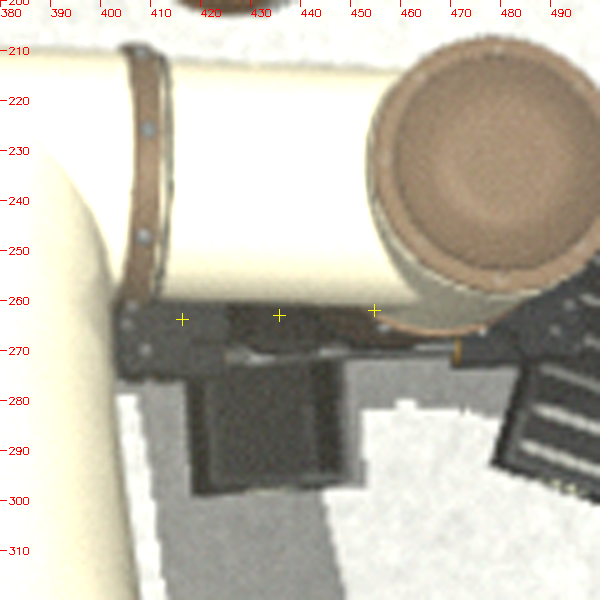

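The top view is blocked by the wrist. In the side view the gripper is above the tote, whose rim corners run from (343,151) to (500,175). The TCP is within 5 mm of the target, so I descend.

>>> arm_command --deltas '[[[0,-0.6,-2.0,0,0,0],[0,0,-2.5,0,0,0],[0,0,-2.5,0,0,0],[0,0,-2.9,0,0,0],[0,0,0,0,0,0]]]'

```text
time: 2.7
tcp_pos: [0.5185, -0.1901, 0.0306]
tcp_rot: [2.197, 0.035, -2.218]
contact_force: [-0.6, 0.5, -0.3]
width: 0.0867
```

>>> arm_command --deltas '[[[0,0,0,0,0,0],[0,0,0,0,0,0]]]'

```text
time: 2.87
tcp_pos: [0.5241, -0.1917, 0.0368]
tcp_rot: [2.208, 0.034, -2.202]
contact_force: [0.1, 0.5, 0.3]
width: 0.0865
```

```bash
python3 look.py d2s side 300 90 140 110 5 2.5
```

```text
t 2.92 tcp [ 0.5244 -0.1918  0.0372] fing [ 0.004 -0.001 -1.   ] jaw [ 0.031 -1.     0.001] yaw -88.23 w 0.0870 F [ 0.4  0.6 -0.2] q [-0.06  0.43 -0.36  0.   -0.77  1.66]
```

View pics/d2s.png

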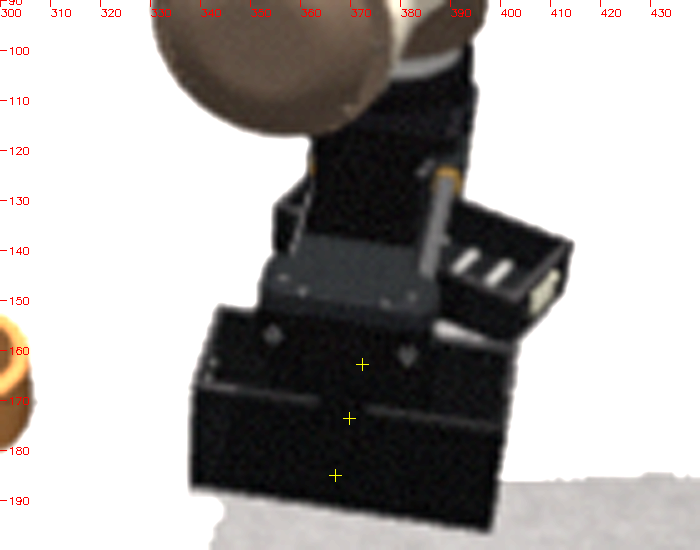

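The near finger covers the rim at about (368,170), mid-length and outside the wall. Closing.

>>> arm_command --deltas '[[[0,0,0,0,0,0],[0,0,0,0,0,0],[0,0,0,0,0,0],[0,0,0,0,0,0],[0,0,0,0,0,0]]]' --gripper -1 --force 25

```text
time: 3.33
tcp_pos: [0.5228, -0.1923, 0.0355]
tcp_rot: [2.207, 0.032, -2.206]
contact_force: [-1.2, 0.6, 2.0]
width: 0.0659
```

>>> arm_command --deltas '[[[0,0,0,0,0,0],[0,0,0.5,0,0,0],[0,0,2.0,0,0,0],[0,0,3.0,0,0,0],[0,0,3.0,0,0,0]]]'

```text
time: 3.75
tcp_pos: [0.521, -0.192, 0.1195]
tcp_rot: [2.202, 0.033, -2.212]
contact_force: [0.3, -0.2, -2.0]
width: 0.0658
```

>>> arm_command --deltas '[[[0.2,3.8,0,0,0,-2],[0.2,3.9,0,0,0,-2],[0.2,3.9,0,0,0,-2],[0.2,3.9,0,0,0,-2],[0.2,3.9,0,0,0,-2]]]'

```text
time: 4.17
tcp_pos: [0.5317, 0.0034, 0.1196]
tcp_rot: [-2.143, 0.159, 2.146]
contact_force: [0.4, 0.4, -2.6]
width: 0.0656
```

>>> arm_command --deltas '[[[0.2,3.9,0,0,0,-2],[0.2,3.9,0,0,0,-2],[0.2,3.9,0,0,0,0],[0.2,3.8,0,0,0,0],[0.2,3.7,0,0,0,0]]]'

```text
time: 4.58
tcp_pos: [0.5416, 0.1956, 0.1194]
tcp_rot: [-2.107, 0.228, 2.11]
contact_force: [0.5, 0.3, -1.7]
width: 0.066
```

>>> arm_command --deltas '[[[0,0,-1,0,0,0],[0,0,-1,0,0,0],[0,0,-1,0,0,0],[0,0,-1,0,0,0],[0,0,0,0,0,0]]]'

```text
time: 5.0
tcp_pos: [0.5404, 0.1914, 0.0768]
tcp_rot: [-2.102, 0.234, 2.114]
contact_force: [-0.8, -0.6, -2.5]
width: 0.0658
```

>>> arm_command --deltas '[[[0,0,0,0,0,0],[0,0,0,0,0,0],[0,0,0,0,0,0]]]'

```text
time: 5.25
tcp_pos: [0.5432, 0.1935, 0.0806]
tcp_rot: [-2.108, 0.227, 2.106]
contact_force: [-0.0, -0.6, -2.2]
width: 0.0656
```

```bash
python3 look.py b1s side 240 200 160 160 4 2.0;python3 look.py b1t top 220 200 110 120 5 1.6
```

```text
t 5.30 tcp [0.5431 0.1936 0.0807] fing [ 0.001  0.001 -1.   ] jaw [-0.214 -0.977 -0.001] yaw -102.36 w 0.0656 F [ 0.5 -0.1 -2.9] q [ 0.62  0.41 -0.27  0.   -0.89  0.73]
t 5.35 tcp [0.543  0.1937 0.0807] fing [ 0.001  0.001 -1.   ] jaw [-0.214 -0.977 -0.001] yaw -102.35 w 0.0656 F [ 0.4  0.  -1.4] q [ 0.62  0.41 -0.27  0.   -0.89  0.73]
```

View pics/b1s.png

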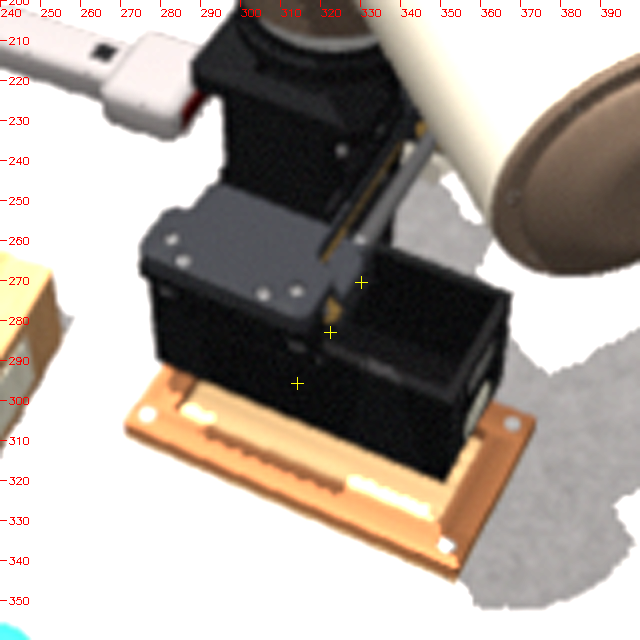

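View pics/b1t.png

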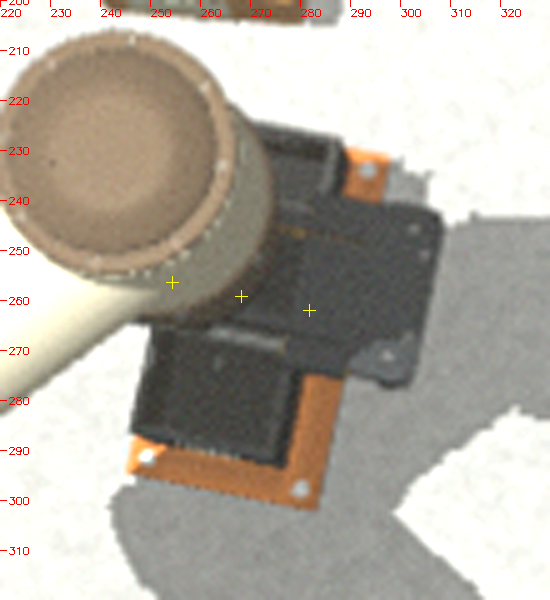

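Run:
```python
from h import *
a=np.radians(-12.15);u=np.array([np.cos(a),np.sin(a)]);w=np.array([-u[1],u[0]])
z=.0807-.0355+.072
for v,b,pp in (("side",(.5422,.1963),[((511,294),4,240,200),((456,392),4,240,200)]),("top",(.5434,.1925),[((135,430),5,220,200),((282,466),5,220,200),((341,140),5,220,200)])):
  for (q,f,ox,oy) in pp:
    P=onplane(v,[((q[0]+.5)/f-.5+ox,(q[1]+.5)/f-.5+oy)],z)[0,:2]-b
    print(v,"along %.4f across %.4f"%(P@u,P@w))
```

```text
side along -0.0727 across -0.0328
side along -0.0729 across 0.0267
top along -0.0730 across 0.0303
top along -0.0756 across -0.0382
top along 0.0749 across -0.0335
```

Seen against the base, the held tote is centred within about 2 mm lengthwise and about 3 mm off across. I'll correct 2 mm in y and lower it.

>>> arm_command --deltas '[[[0,0.2,-1.0,0,0,0],[0,0,-1.0,0,0,0],[0,0,-0.8,0,0,0],[0,0,-0.5,0,0,0],[0,0,-0.3,0,0,0]]]'

```text
time: 5.77
tcp_pos: [0.5418, 0.1953, 0.0423]
tcp_rot: [-2.106, 0.229, 2.111]
contact_force: [-0.7, 0.0, -2.0]
width: 0.0658
```

>>> arm_command --deltas '[[[0,0,-0.2,0,0,0],[0,0,-0.1,0,0,0],[0,0,0,0,0,0],[0,0,0,0,0,0],[0,0,0,0,0,0]]]'

```text
time: 6.18
tcp_pos: [0.5428, 0.1959, 0.0415]
tcp_rot: [-2.109, 0.227, 2.107]
contact_force: [-1.6, -1.1, 3.7]
width: 0.0659
```

```bash
python3 look.py b2s side 240 200 160 160 4 2.0
```

```text
t 6.23 tcp [0.5428 0.1959 0.0416] fing [ 0.001  0.    -1.   ] jaw [-0.213 -0.977 -0.   ] yaw -102.30 w 0.0657 F [-3.1 -0.5  3.4] q [ 0.63  0.46 -0.31  0.   -0.81  0.73]
```

View pics/b2s.png

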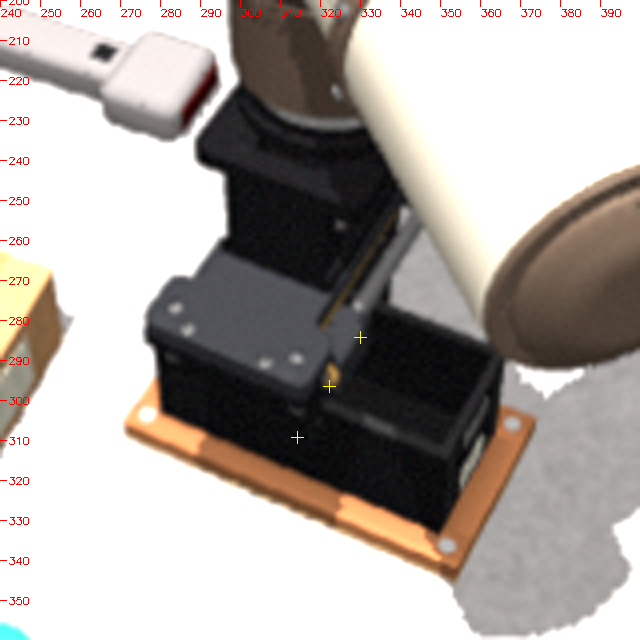

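The tote sits flush on the frame, with the TCP at z 0.0415 as calculated and contact felt. Releasing.

>>> arm_command --deltas '[[[0,0,0,0,0,0],[0,0,0,0,0,0],[0,0,0,0,0,0],[0,0,0.5,0,0,0],[0,0,2,0,0,0]]]' --gripper 1

```text
time: 6.65
tcp_pos: [0.5404, 0.1946, 0.0633]
tcp_rot: [-2.103, 0.233, 2.115]
contact_force: [-1.1, -0.5, -0.0]
width: 0.0853
```

>>> arm_command --deltas '[[[0,0,3.5,0,0,0],[0,0,4,0,0,0],[0,-2,2,0,0,6],[0,-3,0,0,0,6],[0,-3,0,0,0,6]]]'

```text
time: 7.07
tcp_pos: [0.5438, 0.1162, 0.1635]
tcp_rot: [2.173, 0.118, -2.162]
contact_force: [-0.2, 0.3, -0.1]
width: 0.087
```

>>> arm_command --deltas '[[[0,-3,0,0,0,6],[0,-3,0,0,0,6],[0,-3,0,0,0,6],[0,-3,0,0,0,6],[-0.2,-0.2,0,0,0,6]]]'

```text
time: 7.48
tcp_pos: [0.5404, -0.0098, 0.1613]
tcp_rot: [1.864, 0.6, -1.864]
contact_force: [-0.0, 1.0, -0.1]
width: 0.0874
```

>>> arm_command --deltas '[[[0,0,0,0,0,6],[0,0,0,0,0,6],[0,0,0,0,0,6],[0,0,0,0,0,6],[0,0,0,0,0,0]]]'

```text
time: 7.9
tcp_pos: [0.5407, -0.0063, 0.1613]
tcp_rot: [1.587, 0.911, -1.586]
contact_force: [0.3, 0.5, -0.1]
width: 0.0871
```

```bash
python3 look.py p1t top 240 200 140 120 5 1.3; python3 look.py p1s side 250 180 160 160 4 1.6
```

```text
t 7.95 tcp [ 0.5408 -0.0062  0.1613] fing [ 0.001  0.    -1.   ] jaw [ 0.862 -0.507  0.001] yaw -30.44 w 0.0872 F [-0.9 -0.3  0.9] q [ 0.29  0.27 -0.25  0.   -1.05  2.32]
t 8.00 tcp [ 0.5407 -0.0062  0.1612] fing [ 0.001  0.    -1.   ] jaw [ 0.862 -0.507  0.   ] yaw -30.48 w 0.0867 F [-0.2  0.1 -0.2] q [ 0.29  0.27 -0.25  0.   -1.05  2.32]
```

View pics/p1t.png

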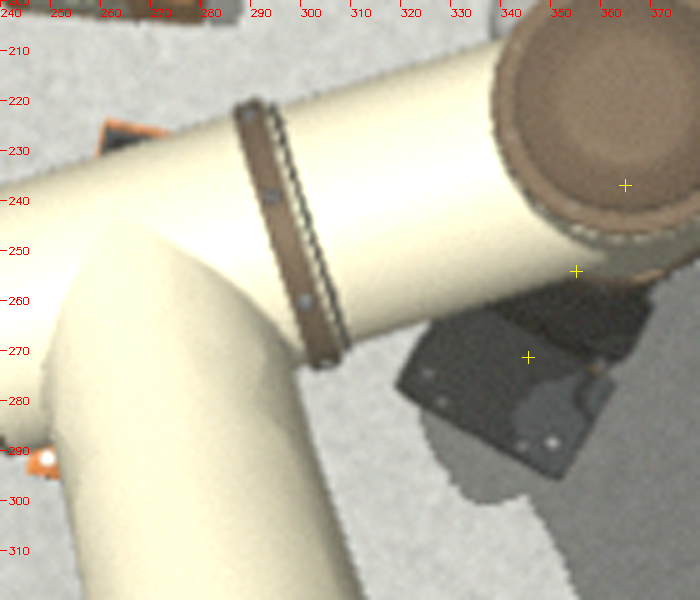

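View pics/p1s.png

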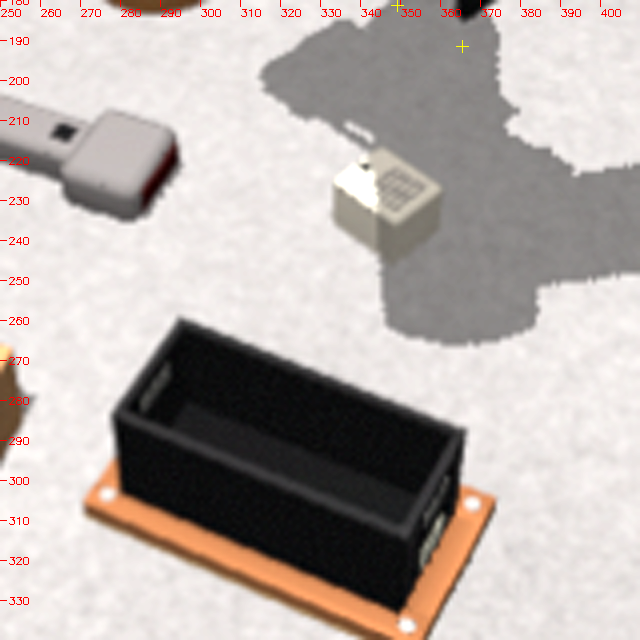

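The deep tote is seated flush and level in the base, with rim corners from about (295,260) to (365,287) in the side view. Descending on the power unit.

>>> arm_command --deltas '[[[0,0,-3.5,0,0,0],[0,0,-3.5,0,0,0],[0,0,-3.5,0,0,0],[0,0,-2.8,0,0,0],[0,0,-1.0,0,0,0]]]'

```text
time: 8.42
tcp_pos: [0.5375, -0.0068, 0.014]
tcp_rot: [1.583, 0.911, -1.597]
contact_force: [-0.3, -0.5, 0.4]
width: 0.0871
```

>>> arm_command --deltas '[[[0,0,-0.6,0,0,0],[0,0,0,0,0,0],[0,0,0,0,0,0]]]'

```text
time: 8.67
tcp_pos: [0.542, -0.0059, 0.0133]
tcp_rot: [1.589, 0.909, -1.585]
contact_force: [0.3, 0.0, 0.7]
width: 0.0874
```

>>> arm_command --deltas '[[[0,0,0,0,0,0],[0,0,0,0,0,0],[0,0,0,0,0,0],[0,0,0,0,0,0],[0,0,0,0,0,0]]]' --gripper -1 --force 20

```text
time: 9.08
tcp_pos: [0.5408, -0.0061, 0.0125]
tcp_rot: [1.588, 0.91, -1.586]
contact_force: [0.3, 1.1, -0.6]
width: 0.0617
```

```bash
python3 look.py p2s side 250 160 160 160 4 1.6
```

```text
t 9.13 tcp [ 0.5407 -0.0062  0.0123] fing [ 0.001  0.    -1.   ] jaw [ 0.863 -0.505  0.   ] yaw -30.32 w 0.0574 F [ 0.1  0.5 -0.3] q [ 0.29  0.45 -0.42  0.   -0.7   2.32]
```

View pics/p2s.png

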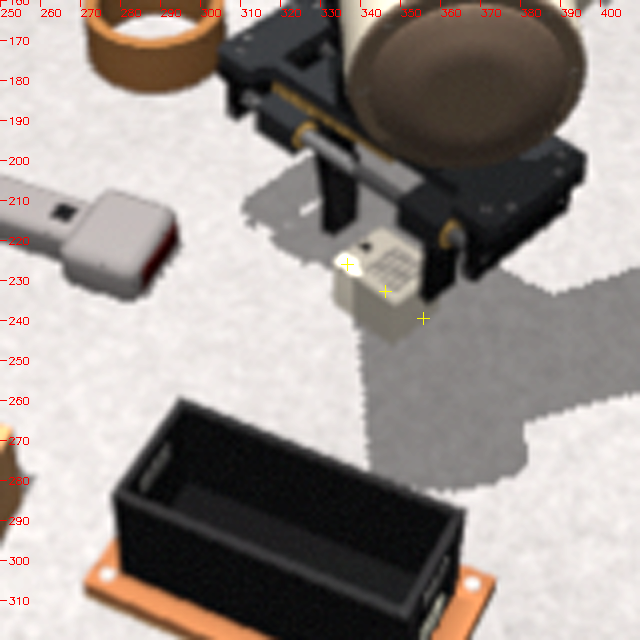

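>>> arm_command --deltas '[[[0,0,0,0,0,0],[0,0,0,0,0,0],[0,0,0,0,0,0],[0,0,0,0,0,0]]]'

```text
time: 9.47
tcp_pos: [0.5406, -0.0062, 0.0119]
tcp_rot: [1.587, 0.911, -1.587]
contact_force: [0.6, 0.1, -0.6]
width: 0.031
```

>>> arm_command --deltas '[[[0,0,0.5,0,0,0],[0,0,2,0,0,0],[0,0,3.5,0,0,0],[0,0,4,0,0,0],[0,0,4,0,0,0]]]'

```text
time: 9.88
tcp_pos: [0.5399, -0.0064, 0.1535]
tcp_rot: [1.586, 0.911, -1.589]
contact_force: [0.5, 0.7, 0.9]
width: 0.0026
```

```bash
python3 look.py p3s side 250 130 160 160 4 1.6
```

```text
t 9.93 tcp [ 0.5459 -0.006   0.1632] fing [ 0.017  0.001 -1.   ] jaw [ 0.864 -0.503  0.014] yaw -30.19 w 0.0015 F [ 1.7 -0.1  7.3] q [ 0.29  0.27 -0.25  0.   -1.04  2.32]
```

View pics/p3s.png

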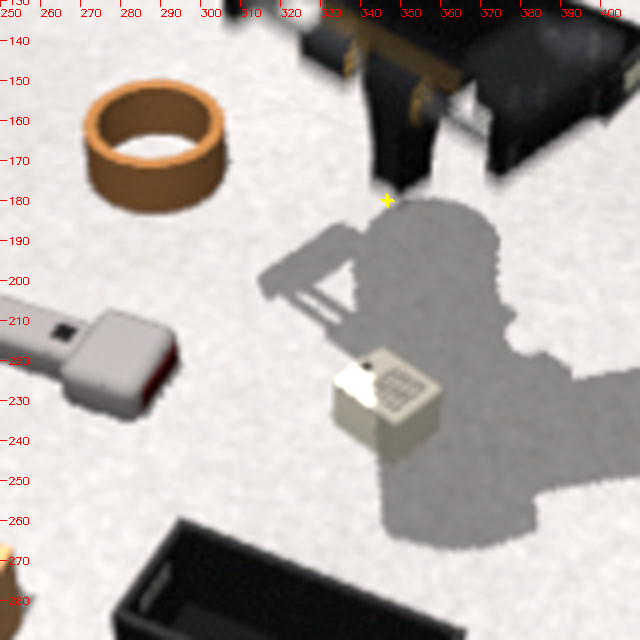

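The grasp missed: the fingers shut to 1.5 mm and the power unit stayed put. The visible fingertips sit higher in the picture than the reported TCP projects. I'll check this at rest before retrying.

```bash
python3 look.py p4s side 300 110 100 130 6 1.8
python3 - <<'E'
import sys;sys.path.insert(0,'.')
from h import *
im=cv2.imread("pics/p2s_full.png");c=cv2.resize(im[180:260,310:390],None,fx=7,fy=7,interpolation=cv2.INTER_CUBIC)
c=np.clip(c.astype(float)*1.8,0,255).astype(np.uint8)
for P in [(.5407,-.0062,0.0123),(.5407+.863*.031,-.0062-.505*.031,.0123),(.5407-.863*.031,-.0062+.505*.031,.0123),(.5407+.863*.031,-.0062-.505*.031,.0403),(.5407-.863*.031,-.0062+.505*.031,.0403)]:
    u=(proj("side",P)[0]-[310,180]+.5)*7-.5; cv2.drawMarker(c,(int(u[0]),int(u[1])),(0,0,255),0,12,1)
cv2.imwrite("pics/p2z.png",c)
E
```

```text
t 9.98 tcp [ 0.5456 -0.0056  0.16  ] fing [ 0.016  0.002 -1.   ] jaw [ 0.864 -0.504  0.013] yaw -30.24 w 0.0009 F [-0.1 -0.2 -1.1] q [ 0.29  0.27 -0.25  0.   -1.03  2.32]
```

View pics/p4s.png

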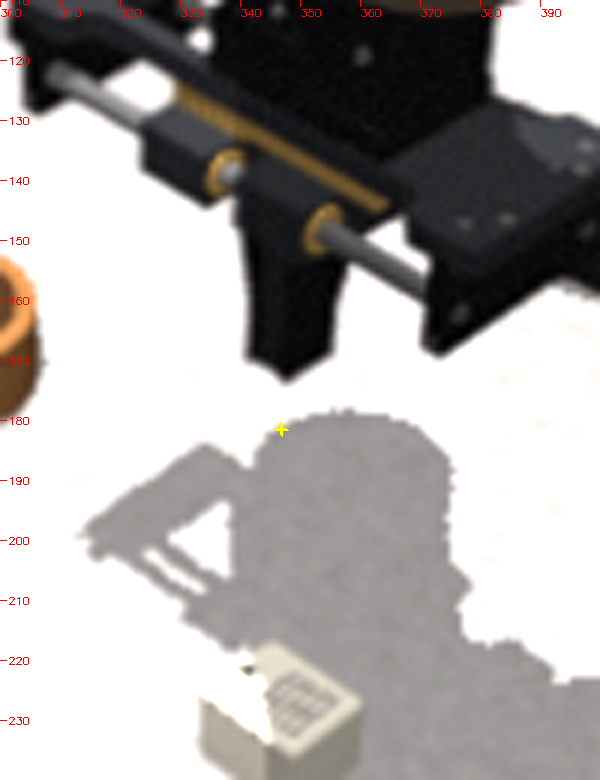

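View pics/p2z.png

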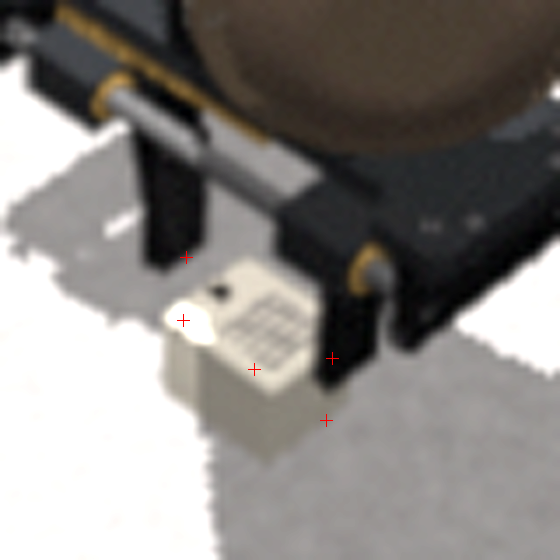

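```bash
python3 look.py p5t top 300 200 140 120 5 1.3; python3 look.py p5s side 300 110 100 130 6 1.8
python3 - <<'E'
from st import *
p=bot.read_state()["tcp_pos"]
for dz in (0,.01,.02,.025,.03,.035): print(dz,proj("side",p+[0,0,dz]).round(1),proj("top",p+[0,0,dz]).round(1))
E
```

```text
t 10.03 tcp [ 0.543  -0.0056  0.1562] fing [ 0.009  0.002 -1.   ] jaw [ 0.863 -0.504  0.007] yaw -30.30 w 0.0007 F [-0.6  0.5 -0.3] q [ 0.29  0.27 -0.26  0.   -1.03  2.32]
t 10.08 tcp [ 0.541  -0.0059  0.1536] fing [ 0.003  0.001 -1.   ] jaw [ 0.863 -0.505  0.002] yaw -30.33 w 0.0005 F [ 0.6  1.  -0.6] q [ 0.29  0.27 -0.26 -0.   -1.03  2.32]
0 [[348.6 183.9]] [[354.7 254.2]]
0.01 [[348.8 180.1]] [[354.9 253.6]]
0.02 [[349.  176.2]] [[355.1 253. ]]
0.025 [[349.1 174.2]] [[355.2 252.7]]
0.03 [[349.3 172.2]] [[355.2 252.4]]
0.035 [[349.4 170.2]] [[355.3 252.1]]
```

View pics/p5s.png

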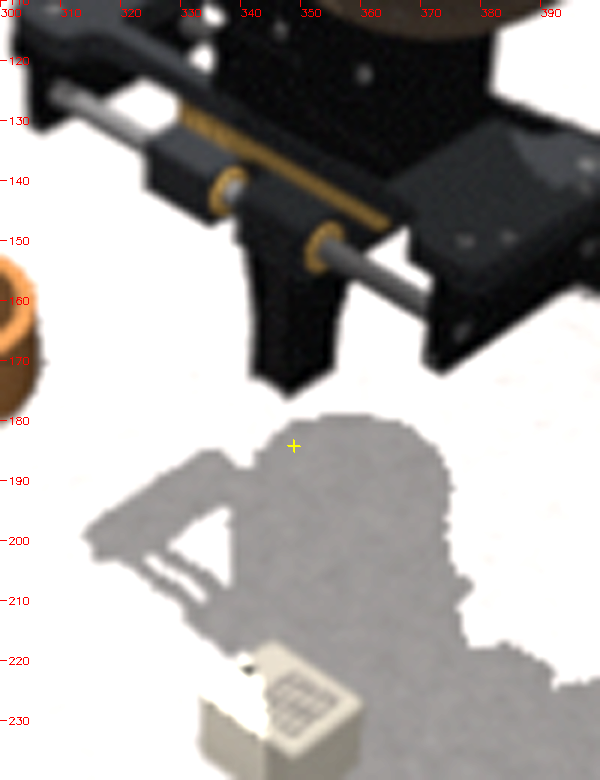

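View pics/p5t.png

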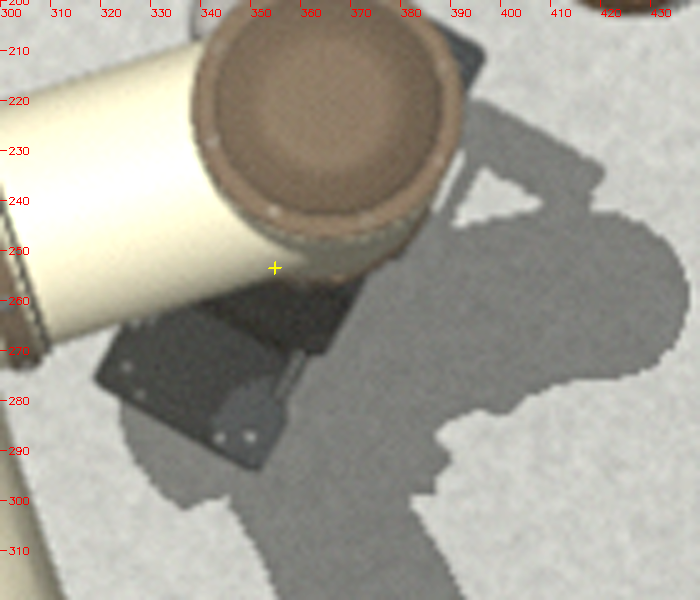

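The shut fingertips appear at about (348.5,172), so the real tips are about 28 mm above the reported TCP. That explains closing just over the 36 mm block. I'll reopen and go lower in steps, watching force and picture.

>>> arm_command --deltas '[[[0,0,0,0,0,0],[0,0,0,0,0,0],[0,0,0,0,0,0],[0,0,0,0,0,0],[0,0,0,0,0,0]]]' --gripper 1

```text
time: 10.5
tcp_pos: [0.5402, -0.0063, 0.1511]
tcp_rot: [1.586, 0.911, -1.589]
contact_force: [0.0, -0.4, -0.6]
width: 0.0258
```

>>> arm_command --deltas '[[[0,0,0,0,0,0],[0,0,0,0,0,0],[0,0,-3,0,0,0],[0,0,-3,0,0,0],[0,0,-3,0,0,0]]]'

```text
time: 10.92
tcp_pos: [0.5411, -0.006, 0.0616]
tcp_rot: [1.589, 0.91, -1.585]
contact_force: [-0.5, -0.1, -0.8]
width: 0.059
```

>>> arm_command --deltas '[[[0,0,0,0,0,0],[0,0,-2,0,0,0],[0,0,-2,0,0,0],[0,0,-1,0,0,0],[0,0,0,0,0,0]]]'

```text
time: 11.33
tcp_pos: [0.5396, -0.0064, 0.0109]
tcp_rot: [1.585, 0.911, -1.591]
contact_force: [0.3, -0.1, -0.9]
width: 0.0852
```

>>> arm_command --deltas '[[[0,0,-1,0,0,0],[0,0,-1,0,0,0],[0,0,0,0,0,0],[0,0,0,0,0,0],[0,0,0,0,0,0]]]'

```text
time: 11.75
tcp_pos: [0.541, -0.0061, -0.0076]
tcp_rot: [1.588, 0.91, -1.586]
contact_force: [0.9, 1.0, 1.1]
width: 0.087
```

```bash
python3 look.py p6s side 300 160 100 100 6 1.8
```

```text
t 11.80 tcp [ 0.5411 -0.0061 -0.0075] fing [ 0.001  0.    -1.   ] jaw [ 0.863 -0.505  0.001] yaw -30.31 w 0.0869 F [0.9 0.9 0.1] q [ 0.29  0.48 -0.44  0.   -0.65  2.32]
```

View pics/p6s.png

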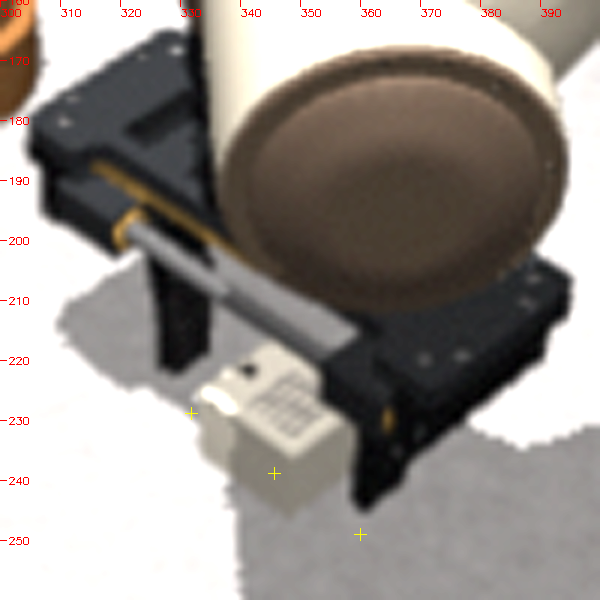

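The reported TCP is below the bench with no contact, which confirms the offset. The fingers straddle the block, with tips at about (330,222) and (362,245). Lowering another 8 mm and closing.

>>> arm_command --deltas '[[[0,0,-0.4,0,0,0],[0,0,-0.4,0,0,0],[0,0,0,0,0,0]]]'

```text
time: 12.05
tcp_pos: [0.54, -0.0063, -0.0167]
tcp_rot: [1.587, 0.911, -1.589]
contact_force: [0.4, 0.1, 0.0]
width: 0.0869
```

>>> arm_command --deltas '[[[0,0,0,0,0,0],[0,0,0,0,0,0],[0,0,0,0,0,0],[0,0,0,0,0,0],[0,0,0,0,0,0]]]' --gripper -1 --force 20

```text
time: 12.47
tcp_pos: [0.5407, -0.0062, -0.016]
tcp_rot: [1.587, 0.911, -1.587]
contact_force: [0.1, -0.5, -1.0]
width: 0.0613
```

>>> arm_command --deltas '[[[0,0,0,0,0,0],[0,0,0,0,0,0],[0,0,0,0,0,0],[0,0,0,0,0,0],[0,0,0,0,0,0]]]'

```text
time: 12.88
tcp_pos: [0.5407, -0.0062, -0.016]
tcp_rot: [1.587, 0.911, -1.587]
contact_force: [0.5, 0.4, -0.0]
width: 0.0477
```

Gripped at 47.7 mm, as expected. Lifting and carrying it over the tote.

>>> arm_command --deltas '[[[0,0,0.6,0,0,0],[0,0,3,0,0,0],[0,0,4,0,0,0],[0,0,4,0,0,0],[0,0,4,0,0,0]]]'

```text
time: 13.3
tcp_pos: [0.5397, -0.0063, 0.1417]
tcp_rot: [1.586, 0.911, -1.589]
contact_force: [0.7, 1.1, -1.8]
width: 0.0475
```

>>> arm_command --deltas '[[[0,3.5,0,0,0,6],[0,3.5,0,0,0,6],[0,3.5,0,0,0,6],[0,3.5,0,0,0,0],[0.2,3.2,0,0,0,0]]]'

```text
time: 13.72
tcp_pos: [0.5416, 0.1674, 0.1403]
tcp_rot: [1.366, 1.1, -1.366]
contact_force: [0.4, -0.6, -2.6]
width: 0.0482
```

>>> arm_command --deltas '[[[0,3.0,0,0,0,0],[0,0,0,0,0,0],[0,0,0,0,0,0],[0,0,0,0,0,0],[0,0,0,0,0,0]]]'

```text
time: 14.13
tcp_pos: [0.5422, 0.1948, 0.1399]
tcp_rot: [1.366, 1.099, -1.367]
contact_force: [-0.3, -0.8, -1.0]
width: 0.0477
```

```bash
python3 look.py p7s side 240 190 160 160 4 1.8; python3 look.py p7t top 220 200 110 120 5 1.5
```

```text
t 14.18 tcp [0.5424 0.1947 0.14  ] fing [-0. -0. -1.] jaw [ 0.977 -0.215 -0.   ] yaw -12.40 w 0.0479 F [ 0.7 -0.6 -1.1] q [ 0.63  0.35 -0.19 -0.   -1.03  2.3 ]
t 14.23 tcp [0.5425 0.1947 0.14  ] fing [-0. -0. -1.] jaw [ 0.977 -0.215 -0.   ] yaw -12.40 w 0.0479 F [-0.1  0.4 -2.1] q [ 0.63  0.35 -0.19 -0.   -1.03  2.3 ]
```

View pics/p7s.png

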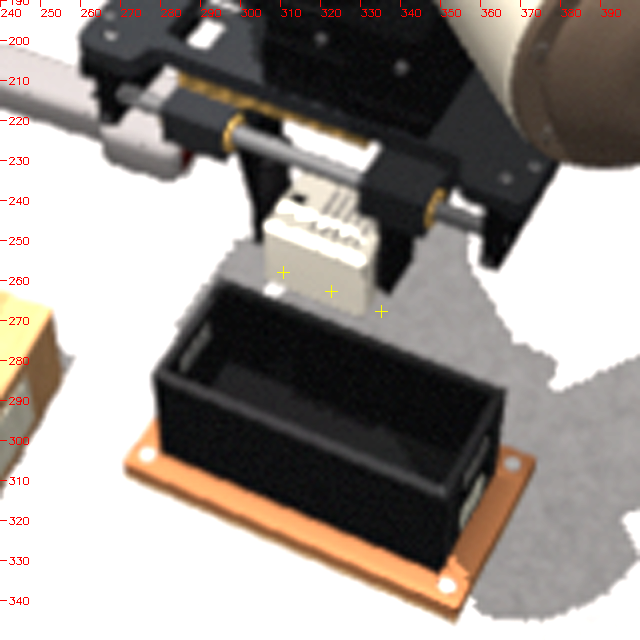

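View pics/p7t.png

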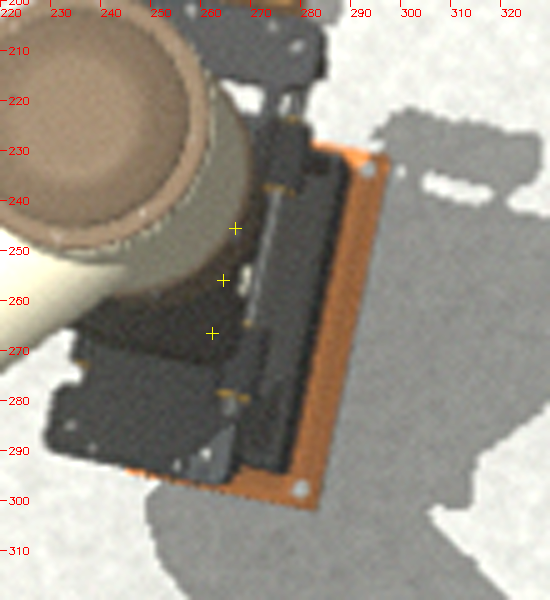

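Run:
```python
from h import *
a=np.radians(-12.15);u=np.array([np.cos(a),np.sin(a)]);w=np.array([-u[1],u[0]])
def c(q,z,nm):
    P=onplane("side",[((q[0]+.5)/4-.5+240,(q[1]+.5)/4-.5+190)],z)[0,:2]-[.5422,.1963]; print(nm,"along %.4f across %.4f"%(P@u,P@w))
c((265,281),.156,"pu"); c((367,315),.156,"pu")
for q in [(213,278),(155,376),(445,490),(504,390)]: c(q,.078,"tote rim")
```

```text
pu along 0.0226 across 0.0182
pu along -0.0243 across 0.0152
tote rim along 0.0784 across -0.0294
tote rim along 0.0733 across 0.0345
tote rim along -0.0718 across 0.0308
tote rim along -0.0731 across -0.0313
```

The power unit is about 3 mm off across the tote, where it has 9 mm of room. I'll nudge it 3 mm in y and lower.

>>> arm_command --deltas '[[[0.1,0.3,-2,0,0,0],[0,0,-3,0,0,0],[0,0,-3,0,0,0],[0,0,-2.5,0,0,0],[0,0,-1.5,0,0,0]]]'

```text
time: 14.65
tcp_pos: [0.542, 0.1968, 0.0172]
tcp_rot: [1.364, 1.099, -1.371]
contact_force: [-0.8, 0.3, -1.7]
width: 0.0479
```

>>> arm_command --deltas '[[[0,0,-0.9,0,0,0],[0,0,-0.4,0,0,0],[0,0,-0.3,0,0,0],[0,0,-0.2,0,0,0],[0,0,0,0,0,0]]]'

```text
time: 15.07
tcp_pos: [0.5442, 0.199, 0.0027]
tcp_rot: [1.367, 1.1, -1.364]
contact_force: [-0.2, 0.9, -1.1]
width: 0.0479
```

>>> arm_command --deltas '[[[0,0,0,0,0,0],[0,0,0,0,0,0]]]'

```text
time: 15.23
tcp_pos: [0.5441, 0.1992, 0.0029]
tcp_rot: [1.367, 1.1, -1.364]
contact_force: [-0.1, 0.3, -2.1]
width: 0.0477
```

>>> arm_command --deltas '[[[0,0,-0.1,0,0,0],[0,0,0,0,0,0],[0,0,0,0,0,0],[0,0,0,0,0,0]]]'

```text
time: 15.57
tcp_pos: [0.5441, 0.1992, 0.002]
tcp_rot: [1.367, 1.1, -1.364]
contact_force: [-1.1, -0.1, 5.9]
width: 0.0479
```

>>> arm_command --deltas '[[[0,0,-0.1,0,0,0],[0,0,0,0,0,0],[0,0,0,0,0,0],[0,0,0,0,0,0]]]'

```text
time: 15.9
tcp_pos: [0.5442, 0.1992, 0.002]
tcp_rot: [1.367, 1.1, -1.364]
contact_force: [-3.9, 0.4, 10.8]
width: 0.0478
```

Contact came at z 0.002, the calculated height. Releasing in place, opening only part-way to clear the tote's ends.

>>> arm_command --deltas '[[[0,0,0,0,0,0],[0,0,0,0,0,0],[0,0,0,0,0,0],[0,0,0,0,0,0],[0,0,0,0,0,0]]]' --gripper 0.7

```text
time: 16.32
tcp_pos: [0.5434, 0.1986, -0.0005]
tcp_rot: [1.365, 1.1, -1.366]
contact_force: [-0.0, -0.2, 0.2]
width: 0.0704
```

>>> arm_command --deltas '[[[0,0,2,0,0,0],[0,0,4,0,0,0],[0,0,4,0,0,0],[0,0,4,0,0,0],[0,-2,2,0,0,0]]]'

```text
time: 16.73
tcp_pos: [0.5464, 0.1817, 0.1653]
tcp_rot: [1.371, 1.099, -1.354]
contact_force: [1.3, -0.4, 0.5]
width: 0.0739
```

>>> arm_command --deltas '[[[-0.2,-4,0,0,0,-6],[-0.2,-4,0,0,0,-6],[-0.2,-4,0,0,0,-6],[-0.2,-4,0,0,0,-6],[-0.2,-4,0,0,0,-6]]]' --gripper 1

```text
time: 17.15
tcp_pos: [0.533, -0.0229, 0.1599]
tcp_rot: [1.732, 0.761, -1.732]
contact_force: [1.0, 0.4, 0.3]
width: 0.0862
```

```bash
python3 look.py q1s side 240 190 160 160 4 1.8; python3 look.py q1t top 220 200 110 120 5 1.5
```

```text
t 17.20 tcp [ 0.5317 -0.0283  0.1598] fing [-0.002 -0.002 -1.   ] jaw [ 0.73  -0.684 -0.   ] yaw -43.13 w 0.0865 F [-0.4 -2.8 -0.1] q [ 0.25  0.26 -0.27  0.   -1.05  2.14]
t 17.25 tcp [ 0.5324 -0.0257  0.1597] fing [-0.001 -0.001 -1.   ] jaw [ 0.734 -0.679 -0.001] yaw -42.79 w 0.0865 F [-0.1 -0.3 -0.4] q [ 0.26  0.26 -0.27  0.   -1.05  2.14]
```

View pics/q1s.png

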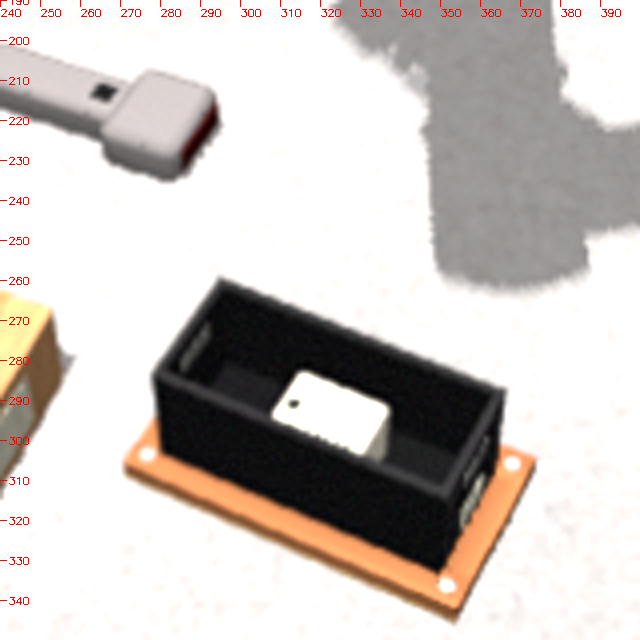

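View pics/q1t.png

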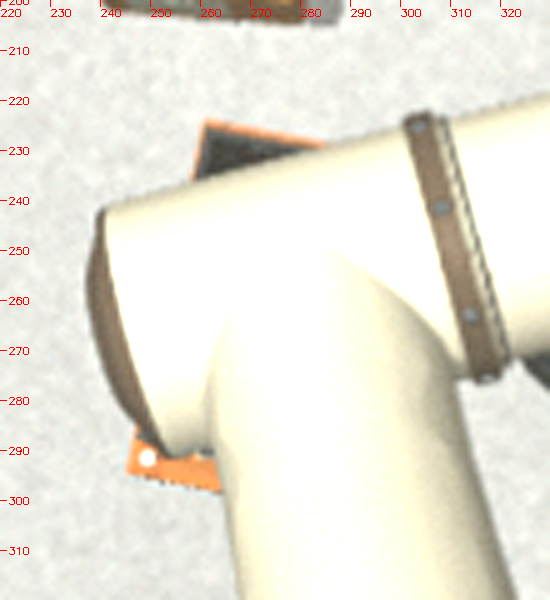

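The power unit stands flat in the deep tote, its top visible around (322,292). On to the shallow tote.

>>> arm_command --deltas '[[[-0.2,-3.8,0,0,0,-6.8],[-0.2,-3.8,0,0,0,-6.8],[-0.2,-3.8,0,0,0,-6.8],[-0.2,-3.8,0,0,0,-6.8],[-0.2,-3.8,0,0,0,-6.8]]]'

```text
time: 17.67
tcp_pos: [0.5234, -0.2123, 0.1598]
tcp_rot: [2.097, 0.247, -2.097]
contact_force: [1.5, 1.0, 0.5]
width: 0.087
```

>>> arm_command --deltas '[[[-0.2,-3.8,0,0,0,-6.8],[-0.2,-3.8,0,0,0,-6.8],[-0.2,-3.8,0,0,0,-6.8],[-0.1,-3.8,0,0,0,-6.8],[0,-0.2,0,0,0,-6.7]]]'

```text
time: 18.08
tcp_pos: [0.5161, -0.3702, 0.1588]
tcp_rot: [-2.023, 0.373, 2.024]
contact_force: [0.7, 0.5, -0.4]
width: 0.0862
```

>>> arm_command --deltas '[[[0,0,-2,0,0,0],[0,0,-3,0,0,0],[0,0,-2,0,0,0],[0,0,0,0,0,0],[0,0,0,0,0,0]]]'

```text
time: 18.5
tcp_pos: [0.5163, -0.3648, 0.0889]
tcp_rot: [-2.027, 0.361, 2.033]
contact_force: [0.0, 0.5, 0.2]
width: 0.0868
```

```bash
python3 look.py s1s side 320 70 120 120 6 2.2
```

```text
t 18.55 tcp [ 0.5174 -0.3654  0.0906] fing [ 0.001 -0.001 -1.   ] jaw [-0.344 -0.939  0.001] yaw -110.15 w 0.0869 F [ 0.5 -0.2  0.5] q [-0.36  0.48 -0.11  0.   -0.98  1.58]
```

View pics/s1s.png

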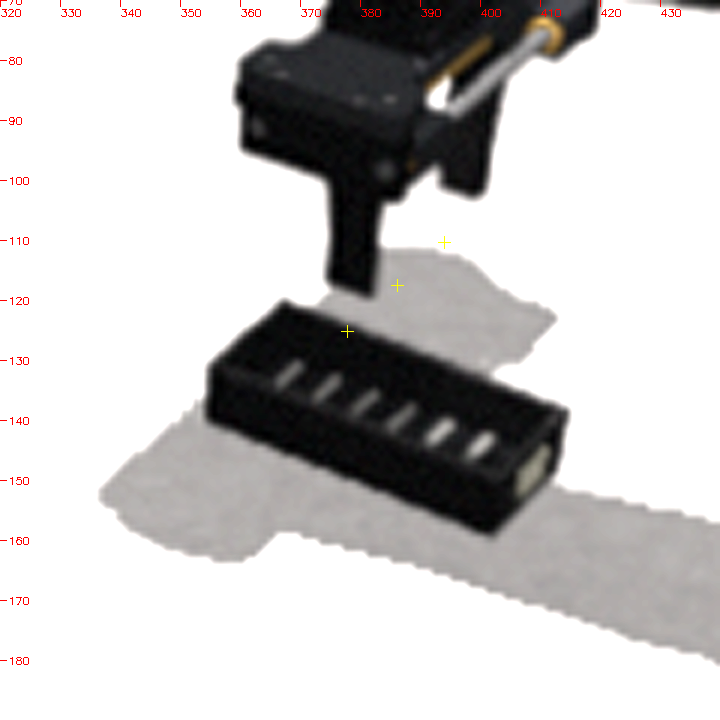

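The fingers straddle the shallow tote, with tips at about (378,119) and (397,102). Lowering to tips about 14 mm above the bench, then closing.

>>> arm_command --deltas '[[[0,0,-3,0,0,0],[0,0,-3,0,0,0],[0,0,-2.5,0,0,0],[0,0,-1.2,0,0,0],[0,0,-0.5,0,0,0]]]'

```text
time: 18.97
tcp_pos: [0.5167, -0.365, -0.0127]
tcp_rot: [-2.029, 0.361, 2.031]
contact_force: [-0.5, 0.2, 0.3]
width: 0.087
```

>>> arm_command --deltas '[[[0,0,-0.2,0,0,0],[0,0,0,0,0,0],[0,0,0,0,0,0]]]'

```text
time: 19.22
tcp_pos: [0.5181, -0.3659, -0.0121]
tcp_rot: [-2.034, 0.363, 2.027]
contact_force: [-0.2, -1.2, -0.8]
width: 0.0872
```

>>> arm_command --deltas '[[[0,0,0,0,0,0],[0,0,0,0,0,0],[0,0,0,0,0,0],[0,0,0,0,0,0],[0,0,0,0,0,0]]]' --gripper -1 --force 25

```text
time: 19.63
tcp_pos: [0.5167, -0.3653, -0.0136]
tcp_rot: [-2.03, 0.362, 2.029]
contact_force: [-0.8, 0.4, 1.5]
width: 0.0659
```

>>> arm_command --deltas '[[[0,0,0,0,0,0],[0,0,0,0,0,0]]]'

```text
time: 19.8
tcp_pos: [0.5167, -0.3653, -0.0136]
tcp_rot: [-2.03, 0.362, 2.029]
contact_force: [-0.2, 1.0, 3.1]
width: 0.0654
```

```bash
python3 st.py
```

```text
t 19.80 tcp [ 0.5167 -0.3653 -0.0136] fing [ 0. -0. -1.] jaw [-0.345 -0.938  0.   ] yaw -110.21 w 0.0654 F [-0.2  1.   3.1] q [-0.36  0.6  -0.2   0.   -0.76  1.58]
```

>>> arm_command --deltas '[[[0,0,0.6,0,0,0],[0,0,3,0,0,0],[0,0,4,0,0,0],[0,0,4,0,0,0],[0.1,2.5,2.8,0,0,0]]]'

```text
time: 20.22
tcp_pos: [0.5186, -0.3434, 0.1334]
tcp_rot: [-2.033, 0.368, 2.024]
contact_force: [1.5, 0.7, -0.6]
width: 0.0658
```

>>> arm_command --deltas '[[[0.2,4,0,0,0,1],[0.2,4,0,0,0,1],[0.2,4,0,0,0,1],[0.2,4,0,0,0,1],[0.2,4,0,0,0,1]]]'

```text
time: 20.63
tcp_pos: [0.5268, -0.1384, 0.1298]
tcp_rot: [-2.079, 0.277, 2.08]
contact_force: [0.9, 0.5, -2.0]
width: 0.066
```

>>> arm_command --deltas '[[[0.2,4,0,0,0,1],[0.2,4,0,0,0,1],[0.2,4,0,0,0,1],[0.2,4,0,0,0,0],[0.2,4,0,0,0,0]]]'

```text
time: 21.05
tcp_pos: [0.5367, 0.0617, 0.1299]
tcp_rot: [-2.108, 0.226, 2.11]
contact_force: [0.9, 0.0, -1.7]
width: 0.0659
```

>>> arm_command --deltas '[[[0.2,4,0,0,0,0],[0.2,4,0,0,0,0],[0.1,3.5,0,0,0,0],[0,2.2,0,0,0,0],[0,0,0,0,0,0]]]'

```text
time: 21.47
tcp_pos: [0.5425, 0.201, 0.1295]
tcp_rot: [-2.111, 0.22, 2.111]
contact_force: [0.4, -0.1, -1.3]
width: 0.0661
```

>>> arm_command --deltas '[[[0,0,0,0,0,0],[0,0,0,0,0,0],[0,0,0,0,0,0]]]'

```text
time: 21.72
tcp_pos: [0.5422, 0.1957, 0.1297]
tcp_rot: [-2.108, 0.228, 2.109]
contact_force: [-0.9, -0.7, -1.6]
width: 0.0654
```

```bash
python3 look.py s2s side 240 190 160 160 4 1.8; python3 look.py s2t top 220 200 110 120 5 1.5
```

```text
t 21.77 tcp [0.5424 0.1956 0.1299] fing [-0.001 -0.    -1.   ] jaw [-0.213 -0.977  0.   ] yaw -102.31 w 0.0660 F [ 0.9  0.4 -1.7] q [ 0.63  0.36 -0.21 -0.   -1.01  0.73]
t 21.82 tcp [0.5425 0.1956 0.13  ] fing [-0. -0. -1.] jaw [-0.213 -0.977  0.   ] yaw -102.31 w 0.0657 F [ 0.2  0.6 -2.4] q [ 0.63  0.36 -0.21 -0.   -1.01  0.73]
```

View pics/s2s.png

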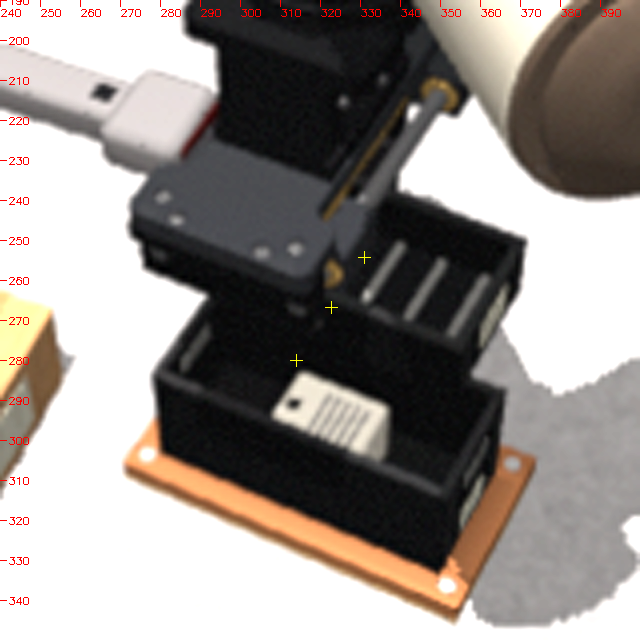

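View pics/s2t.png

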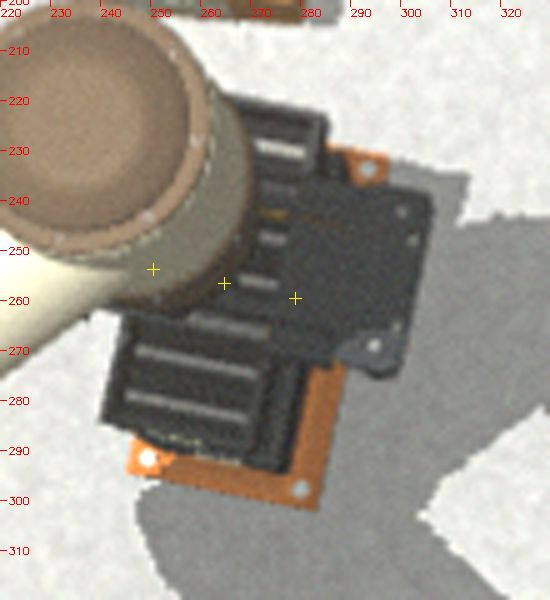

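Run:
```python
from h import *
a=np.radians(-12.15);u=np.array([np.cos(a),np.sin(a)]);w=np.array([-u[1],u[0]])
def c(v,b,q,z,nm,f,ox,oy):
    P=onplane(v,[((q[0]+.5)/f-.5+ox,(q[1]+.5)/f-.5+oy)],z)[0,:2]-b; print(v,nm,"along %.4f across %.4f"%(P@u,P@w))
S=("side",np.array([.5422,.1963]));T=("top",np.array([.5434,.1925]))
for q in [(525,240),(466,343)]: c(*S,q,.1836,"shallow",4,240,190)
for q in [(504,391),(444,491)]: c(*S,q,.078,"deep",4,240,190)
for q in [(328,118),(101,420),(250,462)]: c(*T,q,.1836,"shallow",5,220,200)
for q in [(288,472)]: c(*T,q,.078,"deep",5,220,200)
```

```text
side shallow along -0.0746 across -0.0303
side shallow along -0.0750 across 0.0306
side deep along -0.0733 across -0.0308
side deep along -0.0716 across 0.0314
top shallow along 0.0725 across -0.0337
top shallow along -0.0748 across 0.0346
top shallow along -0.0796 across -0.0319
top deep along -0.0761 across -0.0371
```

The shallow tote is aligned across and about 2 mm short lengthwise, so I'll shift 2 mm in x and lower.

>>> arm_command --deltas '[[[0.2,0,-1.5,0,0,0],[0,0,-2,0,0,0],[0,0,-1.3,0,0,0],[0,0,-0.8,0,0,0],[0,0,-0.5,0,0,0]]]'

```text
time: 22.23
tcp_pos: [0.5442, 0.1958, 0.068]
tcp_rot: [-2.107, 0.228, 2.11]
contact_force: [-0.3, -0.1, -1.3]
width: 0.0656
```

>>> arm_command --deltas '[[[0,0,-0.4,0,0,0],[0,0,-0.3,0,0,0],[0,0,-0.3,0,0,0],[0,0,0,0,0,0],[0,0,0,0,0,0]]]'

```text
time: 22.65
tcp_pos: [0.5448, 0.1969, 0.0593]
tcp_rot: [-2.109, 0.225, 2.108]
contact_force: [0.3, 0.8, -1.5]
width: 0.066
```

>>> arm_command --deltas '[[[0,0,-0.2,0,0,0],[0,0,-0.1,0,0,0],[0,0,0,0,0,0],[0,0,0,0,0,0],[0,0,0,0,0,0]]]'

```text
time: 23.07
tcp_pos: [0.5449, 0.197, 0.0564]
tcp_rot: [-2.11, 0.225, 2.108]
contact_force: [-1.4, 0.5, 0.2]
width: 0.0659
```

```bash
python3 look.py s3s side 240 190 160 160 4 1.8
```

```text
t 23.12 tcp [0.5449 0.197  0.0564] fing [ 0.001  0.    -1.   ] jaw [-0.211 -0.977 -0.001] yaw -102.20 w 0.0659 F [-0.4  0.2  0.4] q [ 0.63  0.44 -0.28  0.   -0.84  0.73]
```

View pics/s3s.png

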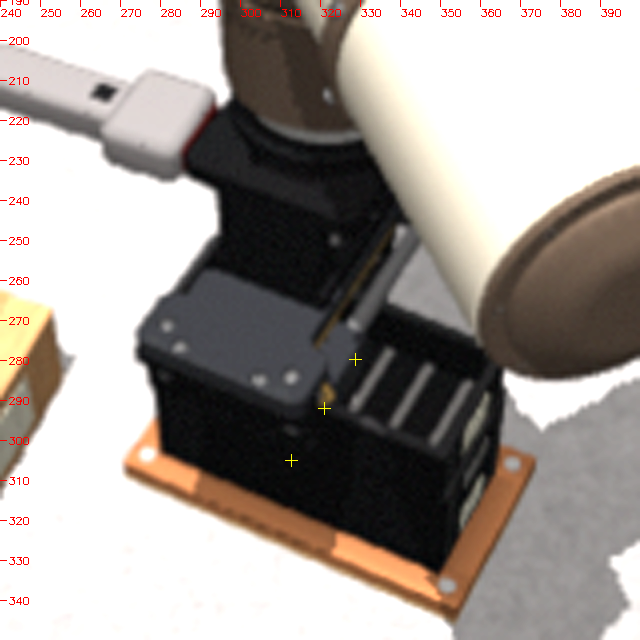

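It sits flush at the calculated height. Releasing, then on to the sensor.

>>> arm_command --deltas '[[[0,0,0,0,0,0],[0,0,0,0,0,0],[0,0,0,0,0,0],[0,0,0,0,0,0],[0,0,0.5,0,0,0]]]' --gripper 1

```text
time: 23.53
tcp_pos: [0.5438, 0.1963, 0.0601]
tcp_rot: [-2.107, 0.228, 2.111]
contact_force: [0.9, 0.5, -0.5]
width: 0.0852
```

>>> arm_command --deltas '[[[0,0,3,0,0,0],[0,0,4,0,0,0],[0,0,2.5,0,0,-6.5],[0.1,2,0,0,0,-6.5],[0.1,3,0,0,0,-6.5]]]'

```text
time: 23.95
tcp_pos: [0.5477, 0.2463, 0.1595]
tcp_rot: [-1.905, 0.545, 1.898]
contact_force: [0.6, 0.2, -0.6]
width: 0.0871
```

>>> arm_command --deltas '[[[0.1,3,0,0,0,-6.5],[0.1,3,0,0,0,-6.5],[0.1,3,0,0,0,-6.5],[0.1,2.9,0,0,0,-6.5],[0.1,0,0,0,0,-6.5]]]'

```text
time: 24.37
tcp_pos: [0.5516, 0.3706, 0.1556]
tcp_rot: [-1.531, 0.961, 1.531]
contact_force: [1.0, -0.1, -0.5]
width: 0.0869
```

>>> arm_command --deltas '[[[0,0,0,0,0,-6.5],[0,0,0,0,0,-6.5],[0,0,0,0,0,-6.5],[0,0,0,0,0,-6.3],[0,0,0,0,0,0]]]'

```text
time: 24.78
tcp_pos: [0.5515, 0.3658, 0.1561]
tcp_rot: [-1.208, 1.21, 1.208]
contact_force: [0.1, -0.4, -0.2]
width: 0.087
```

```bash
python3 look.py e1s side 200 230 200 200 3 1.8
```

```text
t 24.83 tcp [0.5516 0.3658 0.1562] fing [ 0.  0. -1.] jaw [-1.    -0.002 -0.   ] yaw -179.89 w 0.0871 F [-0.1 -0.1 -0.2] q [ 0.83  0.47  0.05  0.   -1.15 -0.83]
```

View pics/e1s.png

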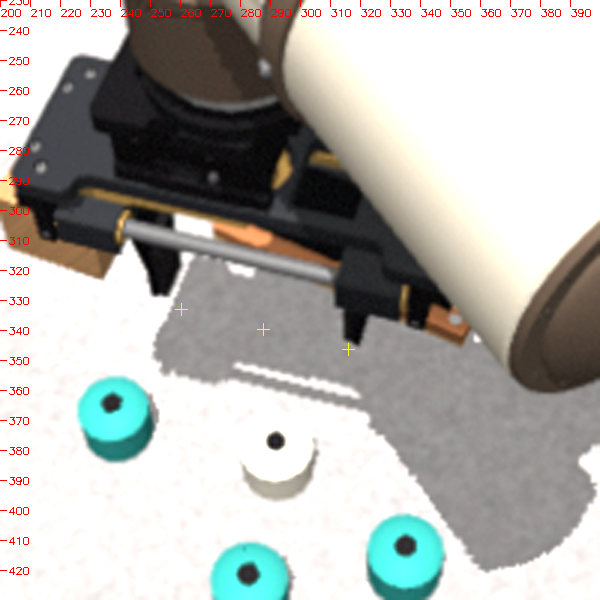

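The sensor is at (291,378) in the side view with the jaws lined up over it along x; the turquoise pucks are clear of both finger paths. The stack is partly hidden by the arm. Descending.

>>> arm_command --deltas '[[[0,0,-4,0,0,0],[0,0,-4,0,0,0],[0,0,-3,0,0,0],[0,0,0,0,0,0],[0,0,0,0,0,0]]]'

```text
time: 25.25
tcp_pos: [0.5512, 0.365, 0.0449]
tcp_rot: [-1.212, 1.212, 1.211]
contact_force: [0.4, -0.0, 0.8]
width: 0.0871
```

```bash
python3 look.py e2s side 200 270 180 180 4 1.6
```

```text
t 25.30 tcp [0.5527 0.3664 0.0473] fing [ 0.002  0.    -1.   ] jaw [-1.    -0.002 -0.002] yaw -179.89 w 0.0868 F [-0.3 -0.2  1.3] q [ 0.83  0.57 -0.07  0.   -0.92 -0.83]
```

View pics/e2s.png

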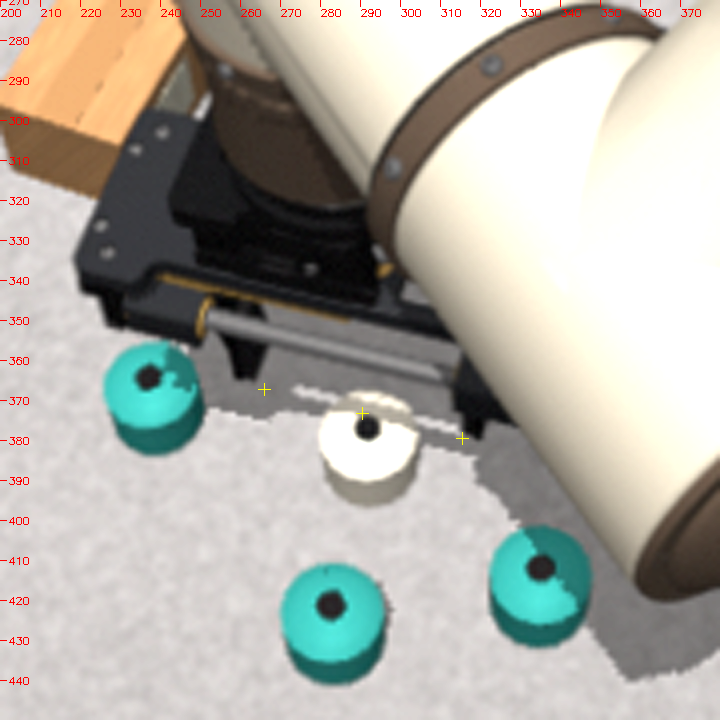

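>>> arm_command --deltas '[[[0,0,-2,0,0,0],[0,0,-2,0,0,0],[0,0,-1.4,0,0,0],[0,0,-0.6,0,0,0],[0,0,-0.4,0,0,0]]]'

```text
time: 25.72
tcp_pos: [0.5529, 0.3669, -0.0162]
tcp_rot: [-1.209, 1.205, 1.209]
contact_force: [-0.5, -0.2, 0.4]
width: 0.0871
```

>>> arm_command --deltas '[[[0,0,0,0,0,0],[0,0,0,0,0,0]]]'

```text
time: 25.88
tcp_pos: [0.5526, 0.3668, -0.0162]
tcp_rot: [-1.209, 1.206, 1.209]
contact_force: [0.3, 0.3, 0.1]
width: 0.0872
```

```bash
python3 look.py e3s side 200 270 180 180 4 1.6;python3 look.py e3t top 150 200 120 120 5 1.3
```

```text
t 25.93 tcp [ 0.5526  0.3668 -0.0162] fing [ 0.002  0.002 -1.   ] jaw [-1.    -0.    -0.002] yaw -179.98 w 0.0871 F [-0.2  0.2 -0.3] q [ 0.83  0.64 -0.12  0.   -0.8  -0.83]
t 25.98 tcp [ 0.5524  0.3666 -0.0164] fing [ 0.002  0.002 -1.   ] jaw [-1.    -0.    -0.002] yaw -179.99 w 0.0871 F [-0.3 -0.4 -0.7] q [ 0.83  0.64 -0.12  0.   -0.8  -0.83]
```

View pics/e3s.png

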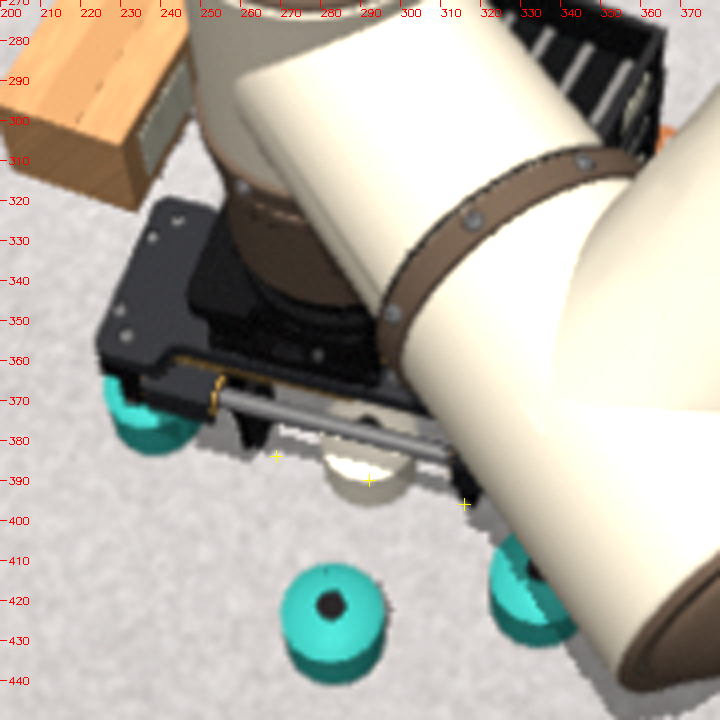

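The fingers flank the sensor, with tips at about (263,382) and (317,394). Closing.

>>> arm_command --deltas '[[[0,0,0,0,0,0],[0,0,0,0,0,0],[0,0,0,0,0,0],[0,0,0,0,0,0],[0,0,0,0,0,0]]]' --gripper -1 --force 15

```text
time: 26.4
tcp_pos: [0.5516, 0.3658, -0.018]
tcp_rot: [-1.209, 1.209, 1.209]
contact_force: [-0.3, -0.1, -0.8]
width: 0.0615
```

>>> arm_command --deltas '[[[0,0,0,0,0,0],[0,0,0,0,0,0],[0,0,0,0,0,0],[0,0,0,0,0,0],[0,0,0,0,0,0]]]'

```text
time: 26.82
tcp_pos: [0.5516, 0.3658, -0.0181]
tcp_rot: [-1.209, 1.209, 1.209]
contact_force: [0.1, -1.0, -0.1]
width: 0.0416
```

```bash
python3 st.py
```

```text
t 26.82 tcp [ 0.5516  0.3658 -0.0181] fing [-0. -0. -1.] jaw [-1.  0.  0.] yaw 179.98 w 0.0416 F [ 0.1 -1.  -0.1] q [ 0.83  0.65 -0.13  0.   -0.8  -0.83]
```

Gripped at 41.6 mm. Lifting and carrying it to the stack.

>>> arm_command --deltas '[[[0,0,0.6,0,0,0],[0,0,3.7,0,0,0],[0,0,4,0,0,0],[0,0,4,0,0,0],[0,0,4,0,0,0]]]'

```text
time: 27.23
tcp_pos: [0.5511, 0.3654, 0.1467]
tcp_rot: [-1.209, 1.21, 1.209]
contact_force: [-0.1, 0.4, -1.3]
width: 0.0413
```

>>> arm_command --deltas '[[[-0.1,-2.5,1,0,0,-4],[-0.2,-3.5,0,0,0,-4],[-0.2,-3.5,0,0,0,-4],[-0.2,-3.5,0,0,0,0],[0,-2.5,0,0,0,0]]]'

```text
time: 27.65
tcp_pos: [0.5432, 0.2081, 0.1553]
tcp_rot: [-1.052, 1.303, 1.053]
contact_force: [-0.4, -0.1, -1.1]
width: 0.0415
```

>>> arm_command --deltas '[[[0,-1.4,0,0,0,0],[0,0,0,0,0,0],[0,0,0,0,0,0],[0,0,0,0,0,0]]]'

```text
time: 27.98
tcp_pos: [0.5449, 0.1976, 0.1551]
tcp_rot: [-1.053, 1.3, 1.054]
contact_force: [-0.5, 1.1, -1.9]
width: 0.0412
```

```bash
python3 look.py f1s side 240 180 160 160 4 1.5
```

```text
t 28.03 tcp [0.5448 0.1979 0.1549] fing [ 0.  0. -1.] jaw [-0.978  0.207 -0.   ] yaw 168.04 w 0.0412 F [ 0.6  0.3 -1.3] q [ 0.63  0.34 -0.16 -0.   -1.07 -0.84]
```

View pics/f1s.png

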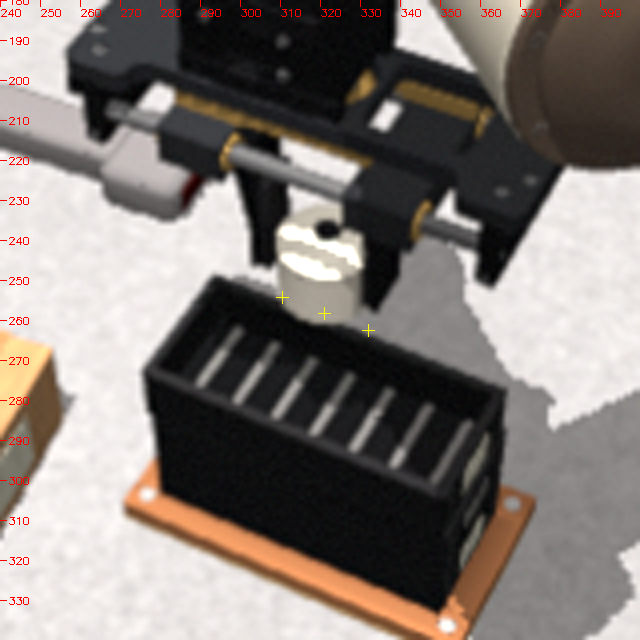

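Run:
```python
from h import *
a=np.radians(-12.15);u=np.array([np.cos(a),np.sin(a)]);w=np.array([-u[1],u[0]])
def c(q,z,nm,f=4,ox=240,oy=180):
    P=onplane("side",[((q[0]+.5)/f-.5+ox,(q[1]+.5)/f-.5+oy)],z)[0,:2]-[.5422,.1963]; print(nm,"along %.4f across %.4f"%(P@u,P@w))
for q in [(217,277),(145,372),(440,494),(504,390)]: c(q,.110,"shallow rim")
for q in [(279,308),(356,316),(322,322)]: c(q,.155+.018,"sensor bottom")
im=cv2.imread("pics/f1s_full.png");cc=cv2.resize(im[240:345,265:380],None,fx=6,fy=6,interpolation=cv2.INTER_CUBIC)
cv2.imwrite("pics/f1z.png",np.clip(cc.astype(float)*3.5,0,255).astype(np.uint8))
```

```text
shallow rim along 0.0746 across -0.0291
shallow rim along 0.0756 across 0.0353
shallow rim along -0.0698 across 0.0354
shallow rim along -0.0717 across -0.0285
sensor bottom along 0.0137 across 0.0218
sensor bottom along -0.0169 across 0.0111
sensor bottom along -0.0058 across 0.0204
```

View pics/f1z.png

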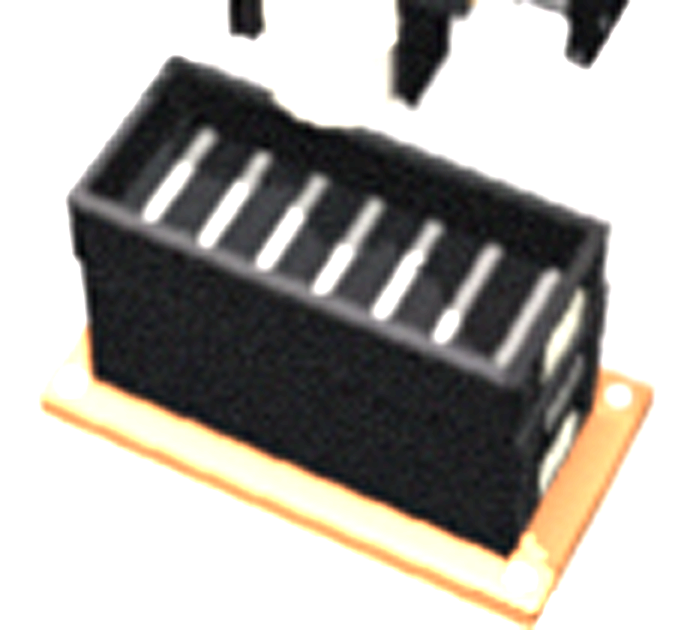

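The shallow tote is seated: its centre is within about 2 mm of the deep tote's and its rim fits the expected height. The sensor is centred within 3 mm. Lowering it.

>>> arm_command --deltas '[[[0,0.2,-2,0,0,0],[0,0,-2.5,0,0,0],[0,0,-2,0,0,0],[0,0,-1,0,0,0],[0,0,-0.6,0,0,0]]]'

```text
time: 28.45
tcp_pos: [0.5439, 0.1993, 0.0721]
tcp_rot: [-1.055, 1.304, 1.055]
contact_force: [0.4, -1.0, -1.1]
width: 0.0415
```

>>> arm_command --deltas '[[[0,0,-0.4,0,0,0],[0,0,-0.3,0,0,0],[0,0,-0.2,0,0,0],[0,0,0,0,0,0],[0,0,0,0,0,0]]]'

```text
time: 28.87
tcp_pos: [0.545, 0.1991, 0.0657]
tcp_rot: [-1.053, 1.3, 1.053]
contact_force: [-0.2, 0.1, -1.0]
width: 0.0414
```

>>> arm_command --deltas '[[[0,0,-0.1,0,0,0],[0,0,0,0,0,0],[0,0,0,0,0,0]]]'

```text
time: 29.12
tcp_pos: [0.5447, 0.1988, 0.0642]
tcp_rot: [-1.053, 1.301, 1.053]
contact_force: [0.4, 0.2, -1.0]
width: 0.0414
```

>>> arm_command --deltas '[[[0,0,-0.1,0,0,0],[0,0,0,0,0,0],[0,0,0,0,0,0],[0,0,0,0,0,0]]]'

```text
time: 29.45
tcp_pos: [0.5449, 0.1989, 0.0638]
tcp_rot: [-1.054, 1.3, 1.053]
contact_force: [-1.7, -0.5, 5.1]
width: 0.0412
```

Contact came at z 0.0638, matching the calculated 0.064. Releasing and backing out.

>>> arm_command --deltas '[[[0,0,0,0,0,0],[0,0,0,0,0,0],[0,0,0,0,0,0],[0,0,0,0,0,0],[0,0,0,0,0,0]]]' --gripper 0.6

```text
time: 29.87
tcp_pos: [0.5445, 0.1988, 0.0626]
tcp_rot: [-1.053, 1.302, 1.053]
contact_force: [-0.2, -0.3, 0.2]
width: 0.0655
```

>>> arm_command --deltas '[[[0,0,1,0,0,0],[0,0,3,0,0,0],[0,0,4,0,0,0],[0,0,4,0,0,0],[0,0,3,0,0,0]]]'

```text
time: 30.28
tcp_pos: [0.5455, 0.199, 0.2175]
tcp_rot: [-1.054, 1.296, 1.052]
contact_force: [1.7, -0.2, -0.4]
width: 0.0697
```

>>> arm_command --deltas '[[[0,-4,0,0,0,0],[0,-4,0,0,0,0],[0,-4,0,0,0,0],[0,-4,0,0,0,0],[0,-4,0,0,0,0]]]'

```text
time: 30.7
tcp_pos: [0.5443, -0.0028, 0.2141]
tcp_rot: [-1.054, 1.3, 1.053]
contact_force: [0.8, -1.0, -0.4]
width: 0.0697
```

>>> arm_command --deltas '[[[0,-4,0,0,0,0],[0,-4,0,0,0,0],[0,-4,0,0,0,0],[0,-4,0,0,0,0],[0,0,0,0,0,0]]]'

```text
time: 31.12
tcp_pos: [0.5439, -0.1669, 0.2135]
tcp_rot: [-1.049, 1.305, 1.047]
contact_force: [1.1, 0.9, -1.1]
width: 0.0696
```

>>> arm_command --deltas '[[[0,-4,0,0,0,0],[0,-4,0,0,0,0],[0,-4,0,0,0,0],[0,0,0,0,0,0],[0,0,0,0,0,0]]]'

```text
time: 31.53
tcp_pos: [0.5441, -0.283, 0.2129]
tcp_rot: [-1.05, 1.303, 1.051]
contact_force: [0.5, 0.5, -0.2]
width: 0.0695
```

```bash
python3 look.py g1s side 240 180 160 160 4 2; python3 look.py g1t top 200 140 160 180 4 1.3
```

```text
t 31.58 tcp [ 0.5443 -0.2818  0.2131] fing [-0.  0. -1.] jaw [-0.978  0.21   0.   ] yaw 167.88 w 0.0696 F [ 0.1  0.  -0.7] q [-0.21  0.35  0.01 -0.   -1.23  0.  ]
t 31.63 tcp [ 0.5445 -0.2809  0.2132] fing [ 0.  0. -1.] jaw [-0.978  0.208 -0.   ] yaw 167.97 w 0.0697 F [-0.2 -0.6 -0.2] q [-0.21  0.35  0.01 -0.   -1.23  0.  ]
```

View pics/g1s.png

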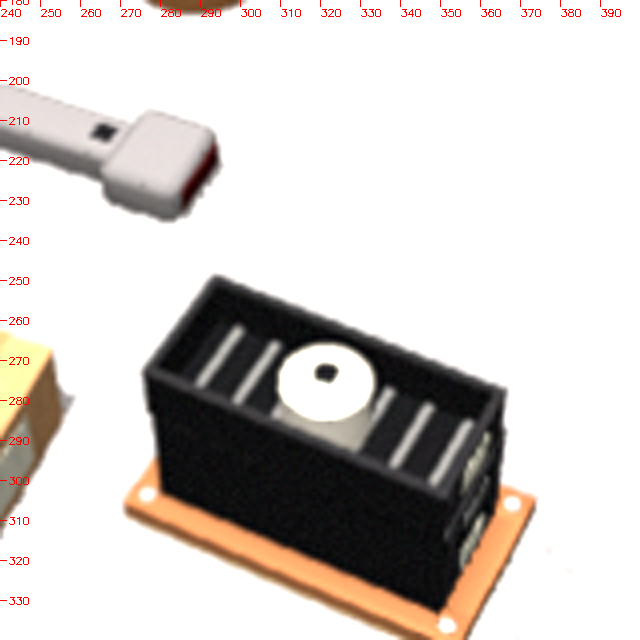

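View pics/g1t_full.png

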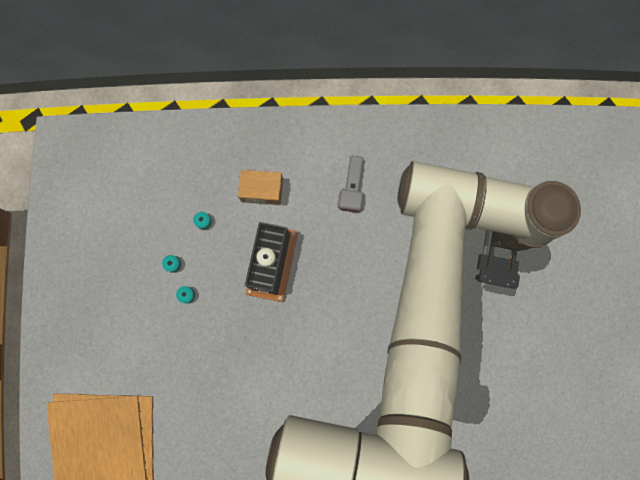

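The sensor stands centred in the shallow tote, which sits on the deep tote in the base; the carton, scanner and turquoise pucks have not moved. One last numeric check from the top view, which now sees the stack clear.

Run:
```python
from h import *
im=cv2.imread("pics/g1t_full.png");c=cv2.resize(im[215:305,235:305],None,fx=6,fy=6,interpolation=cv2.INTER_CUBIC)
cv2.imwrite("pics/g1z.png",np.clip(c.astype(float)*1.6,0,255).astype(np.uint8))
print(onplane("side",[(321.3,273.0)],.116),onplane("top",[(265.5,257)],.116))
```

```text
[[0.54343241 0.19930834 0.116     ]] [[0.54287244 0.19493774 0.116     ]]
```

View pics/g1z.png

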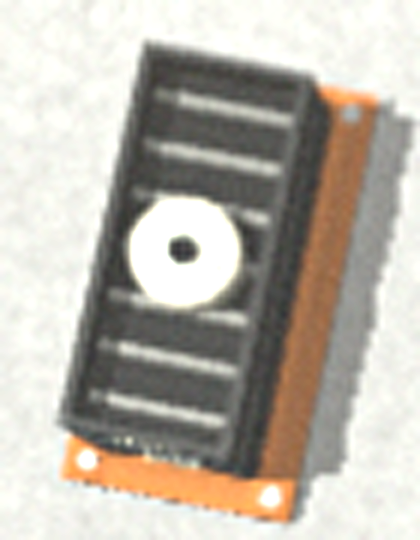

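Run:
```python
from h import *
p=(np.array([(147,43),(313,80),(228,462),(63,422)],float)+.5)/6-.5+[235,215]
P=onplane("top",p,.110);e=np.roll(P,-1,0)-P
print(P.mean(0),np.linalg.norm(e,axis=1),np.degrees(np.arctan2(e[:,1],e[:,0])))
bot.finish_job()
```

```text
[0.545275   0.19481905 0.11      ] [0.06570893 0.14902657 0.06452353 0.14841732] [-103.64162428  167.37773681   75.79419271  -12.15913976]
the job is handed in; nothing more can be done
```

The order is made up on the base and the job is handed in at about 32 s of the 122 s. The deep tote is seated in the base with the power unit in it, the shallow tote is on top, and the sensor is in the shallow tote. The hand-in reports no verdict.

**Last checks:**
- **Shallow tote:** the top view puts its rim centre 2–3 mm from the base's centre and aligned within about 1°. Its rim corners measure 149 × 65 mm at the seated height, against 150 × 66 mm given.
- **Sensor:** it stands centred in the shallow tote to within a few millimetres, from both views.
- **Heights:** the deep tote, power unit, shallow tote and sensor each touched down within 1 mm of the calculated height.
- **Let go:** the arm was well clear of the stack at hand-in.
- **Surroundings:** the carton, scanner and turquoise pucks look unmoved. The arm hid the tape roll in the last top view and I did not compare it with the start; the arm never worked near it.

**What went wrong or disagreed:**
- **Missed grasp:** the first grasp of the power unit closed on air, because the real fingertips sit about 28 mm above the reported TCP. I corrected for this and nothing was disturbed.
- **Camera difference:** the side camera places things about 3–6 mm further in y than the top camera. I used averages and offsets measured within one view.
- **End label:** the shallow tote has a light patch on one end, although the description says it has none. I chose it by its floor lines and lower height.

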